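# Set up the lead former

## Robot

A 6-joint arm with a two-finger parallel gripper is mounted at the origin on the work surface. World frame = base frame: x ahead of the robot, y to its left, z up, the work surface at z = 0. Lengths are in mm, angles in rad, forces in N, time in s.
With the tool pointing down it reaches from about 275 to 725 mm from the base axis. Payload 15.9 kg.
Tool frame: the origin (TCP) lies at the centre of the arm's flange, where the gripper is bolted on; the fingertips stand 173 mm ahead of it and the grasp point (between the pads) lies 155 mm ahead of it; y points along the fingers, z is the direction in which the jaws open and shut, and the axes are right-handed (so a half turn about y gives the same grasp; the last joint's range is limited). The gripper opens to 85 mm and grips with 20 to 120 N. Pads are 22 mm wide; open, the fingers measure 114 mm over their backs; the gripper's body (76 mm by 85 mm) begins 54 mm behind the grasp point. The pads swing forward as they close: fully open they stand 13 mm farther back than shut.
Start: joints at [1.142, 0.213, -0.034, 1.323, 0, 1.571], TCP at [207.882, 454.721, 404.706] pointing down, gripper open.
Joint ranges: [-2.98, 2.98], [-0.74, 1.72], [-1.14, 1.35], [-2.1, 2.04], [-1.57, 1.44], [-3.14, 3.14]. Speed limits (rad/s): [1.89, 1.89, 2.39, 2.57, 3.14, 3.14].

## Interface

Orientations are given as a 3x3 rotation matrix whose columns are the frame's x, y, z axes.
In Python, from plant import readout, cams, job gives the robot as it stands. The module is installed in compiled form; this text tells all that it offers.
- The arm moves only by the shell command python3 -m inch 'ROWS' [FORCE]. ROWS is JSON, a list of rows, each an object with "angular": the turn, a rotation vector about the tool's x, y, z in rad, a list of three; "travel": the shift along the tool's x, y, z in mm, a list of three; "grip": the gripper's target within -1 to 1 (fully open at 1, half-way at 0, shut at -1). In form: [{"angular": [rx, ry, rz], "travel": [tx, ty, tz], "grip": grip}, ...]. A call has 1 to 8 rows; each row shifts and turns the commanded pose from where the row before left it, along the tool's axes as they then stand; what a row does not reach is not made up. A row lasts 1/8 s, in which the tool goes at most 62.5 mm and 10.7 degrees, less where a joint would pass 70% of its speed; a pose out of reach is approached as far as the arm can. A call is refused whole if a number of a shift passes 62.5 or a number of a turn 0.188, either way. A call with a gripper value outside its range is refused whole. The fingers move at their own pace and stop on an object; FORCE is the grip in N (left out, the last holds). Time passes only in rows, so rows that do not move let the fingers close. It gives the time, the measured TCP pose, the force and the opening at its end, in the units of the state.
- readout.state(): the state, without advancing time (a new reading comes with each control period).
- cams.get_image(name): name is "scene" or "top" or "wrist"; returns a dict with "color" (384x512x3 uint8, red, green, blue), "intrinsics" (3x3 intrinsics, pixels), "extrinsics" (4x4, takes a point from world to camera coordinates); the wrist camera has in their place "tool_from_camera" (4x4, takes a point from camera to tool coordinates, whose origin is the TCP and whose axes are the tool frame's). Camera axes: x right, y down, z forward; pixel columns grow to the right and rows downward; lengths in mm; the calibration is good to about 2 mm. The wrist camera is an equidistant fisheye: a pixel r from the principal point sees the ray r / f radians off the axis. A picture is of the moment at which its call begins: read the wrist's pose just before it. There is no depth.
- job.finish_job(): hands the job in, once; it reports no verdict.
The state is a dict: "time": time; "joint_pos": joint angles; "qvel": joint speeds; "joint_torque": joint torques, N m; "tcp_pos": TCP position; "orientation": TCP orientation; "contact_force": force on the tool from outside, world axes, zero at the start; "moment": the same for the moment, N m; "opening": finger opening in mm.
Only numpy, scipy, OpenCV 4.12 (cv2) and the standard library are available. Lean on these libraries where they do the work, as an engineer would, in place of code of your own. Each camera call takes 0.05 s, during which the arm holds its last target.

## Task

Set up the lead former for a run: stack every aluminium forming cam lying on the bench (two or three) fully home on its flatted shaft, and hang the steel catch basket by its handle bar on the hook. With that done and nothing in hand, advance the feed by exactly three full strokes of the feed lever, letting the lever come all the way back to rest after each, and leave the solder spool and the flux jar that stand among the cams where they are.

Things in the scene. Friction and masses are not known exactly. Their poses are not given: they have to be found in the camera images.
- cam1: Forming cam: egg-shaped aluminium plate 70 x 44 mm, 18 mm thick, with a D-shaped through bore. Origin on the bore axis at half thickness, z along the bore, x to the narrow nose (46 mm from the axis; back 24 mm). Sides are parallel flats at y = -22 and +22 mm, for x -13 to +24 mm. Bore radius 13 mm, its flat 8 mm from the axis on the +x (nose) side. May be absent (None).
- cam2: Forming cam just like cam1 (same shape and axes). May be absent (None).
- cam3: Forming cam just like cam1 (same shape and axes). May be absent (None).
- former: The lead former: grey base plate 200 x 140 x 12 mm fixed to the bench (x -70 to +130 mm), with the flatted steel shaft and, beyond the shaft, a white housing 77 mm high, from 77 mm off the shaft axis. Origin on the shaft axis at bench level, z up. Ratchet pins and the lever's arm lie below 38 mm.
- shaft_seat (a point): Where the first cam's underside rests: on the shaft axis, on top of the flange (radius 20 mm), 46 mm above the bench. Turns with the shaft; z up. The D shaft rises from it: radius 12 mm, flat 7 mm from the axis on the +x side, so a cam goes on with its x along this x (0.1 rad of play). Stacked cams have their origins 9, 27 and 45 mm above this point.
- shaft_tip (a point): Top of the flatted shaft, on its axis, 62 mm above shaft_seat; the top 8 mm taper, by 4 mm all round, as a lead-in. Axes as shaft_seat.
- lever_grip (a point): On the axis of the feed lever's upright black handle (18 mm diameter, from 38 to 100 mm above the bench; this point at 85 mm), 125 mm from the shaft axis, on the robot's side of the former. The lever swings level about the shaft axis.
- feed_lever (a joint): Angle of the feed lever, rad: 0 at rest, 0.728 at its end stop (one full stroke, anticlockwise seen from above). A spring returns it; it takes about 3 to 6 N at the handle. Its pawl turns the shaft during the last 0.63 rad of the stroke and clicks back over the pins on the return.
- feed (a joint): Angle of the ratchet shaft, rad, anticlockwise from above: 0 at the start, 0.628 more after each full stroke; friction holds it. Three strokes bring it to 1.885.
- basket: Open sheet-steel basket 76 (x) x 104 (y) x 42 mm high, 0.2 kg. Origin at the centre of its underside, z up. Flat uprights at y = -50 and +50 mm carry a round handle bar along y, 8 mm thick, axis 95 mm above the underside. On the middle of the bar stands a black grip block 24 (x) x 14 (y) mm, from 98 to 138 mm above the underside; pinch it along y. Alike after half a turn.
- basket_bar (a point): Middle of the basket's handle bar (on its axis).
- hook_stand: Fixed stand with a round steel hook rod 8 mm thick that runs level from the post along the stand's -x (roughly towards the robot); origin at the foot of the post; the post is 14 mm thick and 158 mm high.
- hook_seat (a point): Resting place for a handle bar on the hook rod: on top of the rod, 113 mm above the bench, 65 mm out from the post's axis. x points back to the post, z up. The rod's tip, 41 mm further out (-x), turns up to 14 mm above this point. A hung bar lies across the rod (along y), its axis 4 mm above this point; the basket then clears the bench by 22 mm.
- solder_spool: Bystander: metal solder spool, 52 mm diameter, 46 mm high, stands among the cams. Origin at the centre of its foot.
- flux_jar: Bystander: small jar, 44 mm diameter, 55 mm high, stands among the cams. Origin at the centre of its foot.
Not all that is in view belongs to the job. What is shaped like the cam1 but brown or green is not meant.

How it is judged (in metres and radians):
On the way, in this order (a step that is already met when the one before it is completed fails the run):
1. every cam is seated on the shaft and the basket hangs on the hook, nothing held (horizontal distance between each of cam1, cam2, cam3 and shaft_seat below 0.004 m and (z of cam1 in the frame of shaft_seat between 0.006 and 0.012 m or z of cam1 in the frame of shaft_seat between 0.024 and 0.03 m or z of cam1 in the frame of shaft_seat between 0.042 and 0.048 m) and angle between the z axis of each of cam1, cam2, cam3 and the z axis of shaft_seat, either way round below 0.08 rad and angle between the x axis of each of cam1, cam2, cam3 and the x axis of shaft_seat, either way round below 0.2 rad and (z of cam2 in the frame of shaft_seat between 0.006 and 0.012 m or z of cam2 in the frame of shaft_seat between 0.024 and 0.03 m or z of cam2 in the frame of shaft_seat between 0.042 and 0.048 m) and (z of cam3 in the frame of shaft_seat between 0.006 and 0.012 m or z of cam3 in the frame of shaft_seat between 0.024 and 0.03 m or z of cam3 in the frame of shaft_seat between 0.042 and 0.048 m) and x of basket_bar in the frame of hook_seat between -0.04 and 0.055 m and y of basket_bar in the frame of hook_seat between -0.03 and 0.03 m and z of basket_bar in the frame of hook_seat between -0.006 and 0.012 m and height (world z) of basket above 0.01 m and angle between basket's own z axis and vertical below 0.35 rad and contact force between basket and hook_stand above 0.5 N and contact force between the fingers and anything else below 0.2 N), for 0.2 s.
2. first full stroke made and the lever back at rest (value of joint feed between 0.478319 and 0.778319 rad and value of joint feed_lever below 0.06 rad), for 0.2 s.
3. second full stroke made and the lever back at rest (value of joint feed between 1.10664 and 1.40664 rad and value of joint feed_lever below 0.06 rad), for 0.2 s.
4. third full stroke made and the lever back at rest (value of joint feed between 1.73496 and 2.03496 rad and value of joint feed_lever below 0.06 rad), for 0.2 s.
At the end, for the whole second after the job is handed in: Every cam present sits on the shaft (within 4 mm of its axis, stacked height within 3 mm, level); the basket hangs at rest by its bar on the hook, tilted under 0.35 rad; the feed stands three notches on (1.885 rad within 0.15) and the lever is back within 0.06 rad of rest (all of step 4 and horizontal distance between each of cam1, cam2, cam3 and shaft_seat below 0.004 m and (z of cam1 in the frame of shaft_seat between 0.006 and 0.012 m or z of cam1 in the frame of shaft_seat between 0.024 and 0.03 m or z of cam1 in the frame of shaft_seat between 0.042 and 0.048 m) and angle between the z axis of each of cam1, cam2, cam3 and the z axis of shaft_seat, either way round below 0.08 rad and angle between the x axis of each of cam1, cam2, cam3 and the x axis of shaft_seat, either way round below 0.2 rad and (z of cam2 in the frame of shaft_seat between 0.006 and 0.012 m or z of cam2 in the frame of shaft_seat between 0.024 and 0.03 m or z of cam2 in the frame of shaft_seat between 0.042 and 0.048 m) and (z of cam3 in the frame of shaft_seat between 0.006 and 0.012 m or z of cam3 in the frame of shaft_seat between 0.024 and 0.03 m or z of cam3 in the frame of shaft_seat between 0.042 and 0.048 m) and x of basket_bar in the frame of hook_seat between -0.04 and 0.055 m and y of basket_bar in the frame of hook_seat between -0.03 and 0.03 m and z of basket_bar in the frame of hook_seat between -0.006 and 0.012 m and height (world z) of basket above 0.01 m and angle between basket's own z axis and vertical below 0.35 rad and contact force between basket and hook_stand above 0.5 N and linear speed of basket below 0.03 m/s); the robot touches nothing.
It fails at once if the solder spool is pushed more than 40 mm away (distance of solder_spool from where it was at the start of the episode above 0.04 m).
It fails at once if the flux jar is pushed more than 40 mm away (distance of flux_jar from where it was at the start of the episode above 0.04 m).
It fails at once if the feed is advanced by more than three strokes (value of joint feed above 2.18496 rad).
Of cam1, cam2, cam3 only 2 to 3 are there at a start; the rules pass over those that are not, and their reading is None.
At some moment in a run one of cam1, cam2, cam3 may be knocked a few centimetres aside while the robot is not near it.
Once in a run the grip may slacken for a moment while it holds something.
It also fails if it takes over 210 s, if anything falls off the work surface, if the arm or the gripper's body presses on something with over 40 N, if the wrist force passes 120 N, or if a joint passes its speed limit or range.

## Working session

There is one attempt and no reset: what is moved stays moved. The work goes in short steps, Python scripts to look and compute and a shell command to move; the robot and the scene stay as the last step left them, time stands still between calls to the robot, and variables do not carry over. Pictures are saved under pics/ and viewed, and the job is handed in when it is done.

```bash
mkdir -p pics; cat > h.py <<'E'
import numpy as np, cv2
from plant import readout, cams, job
def save(im,name,scale=1,crop=None):
    c=im["color"][:,:,::-1]
    if crop: c=c[crop[1]:crop[3],crop[0]:crop[2]]
    c=cv2.resize(c,None,fx=scale,fy=scale,interpolation=cv2.INTER_CUBIC); cv2.imwrite("pics/"+name,c)
E
python3 - <<'E'
from h import *
s=readout.state()
for k,v in s.items(): print(k,np.round(v,3).tolist())
for n in("scene","top","wrist"):
    im=cams.get_image(n); save(im,f"a_{n}.png",1.5); np.savez(f"a_{n}.npz",**im)
    print(n,[ (k,np.round(v,4).tolist()) for k,v in im.items() if k!="color"])
E
```

```text
time 0.0
joint_pos [1.142, 0.213, -0.035, 1.324, 0.0, 1.571]
qvel [0.0, 0.001, 0.002, -0.001, -0.002, -0.001]
joint_torque [-0.002, -68.616, 48.712, 0.017, 0.0, -0.0]
tcp_pos [207.818, 454.599, 404.21]
orientation [[0.909, -0.0, 0.416], [-0.416, -0.001, 0.909], [-0.0, -1.0, -0.001]]
contact_force [0.751, -0.243, -0.637]
moment [-0.034, 0.024, -0.015]
opening 85.386
scene [('intrinsics', [[383.6138, 0.0, 260.3849], [0.0, 383.6138, 190.5563], [0.0, 0.0, 1.0]]), ('extrinsics', [[-0.1207, 0.9926, -0.0111, 128.3376], [0.5631, 0.0592, -0.8243, -239.713], [-0.8176, -0.1057, -0.5661, 1456.8621], [0.0, 0.0, 0.0, 1.0]])]
top [('intrinsics', [[389.0652, 0.0, 254.9779], [0.0, 389.0652, 194.8801], [0.0, 0.0, 1.0]]), ('extrinsics', [[-0.0215, -0.9992, 0.0348, -52.6881], [-0.9936, 0.0175, -0.1113, 557.1663], [0.1106, -0.037, -0.9932, 1019.54], [0.0, 0.0, 0.0, 1.0]])]
wrist [('intrinsics', [[297.3186, 0.0, 262.9021], [0.0, 297.3186, 190.9978], [0.0, 0.0, 1.0]]), ('tool_from_camera', [[-0.0004, 0.9476, 0.3196, -82.4172], [0.0, -0.3196, 0.9476, 31.5489], [1.0, 0.0003, 0.0001, -0.6494], [0.0, 0.0, 0.0, 1.0]])]
```

View pics/a_top.png

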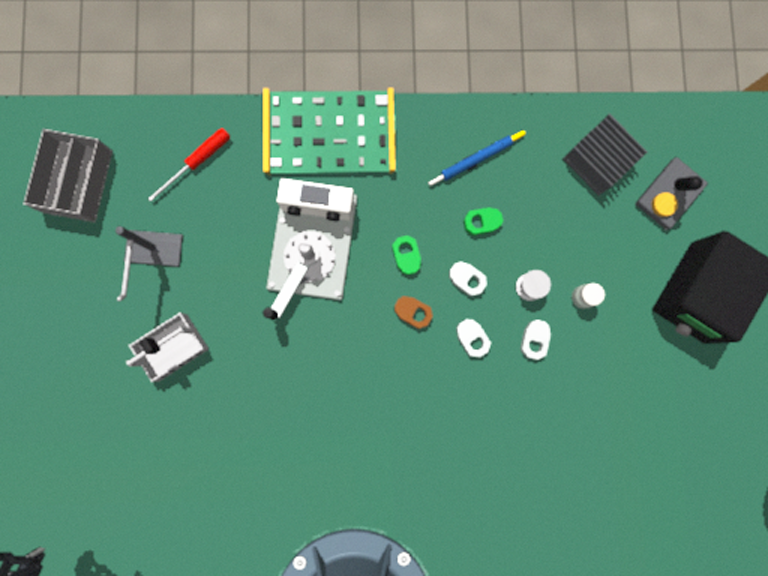

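View pics/a_scene.png

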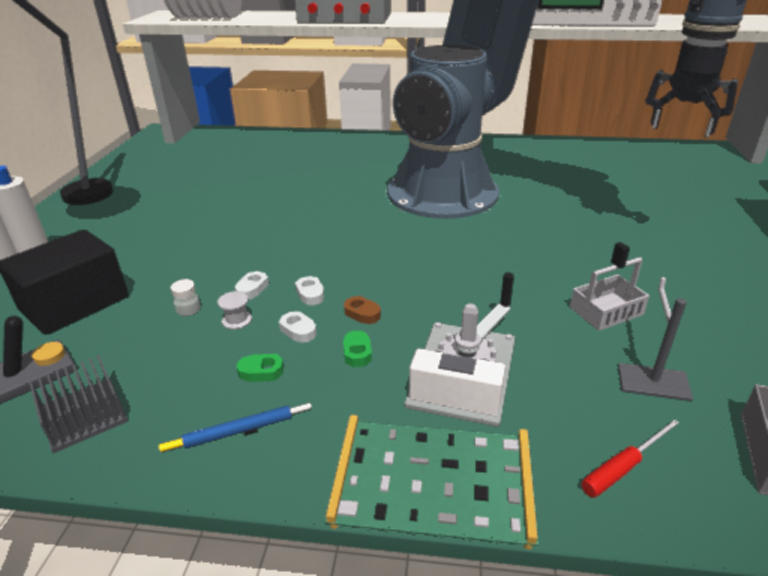

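View pics/a_wrist.png

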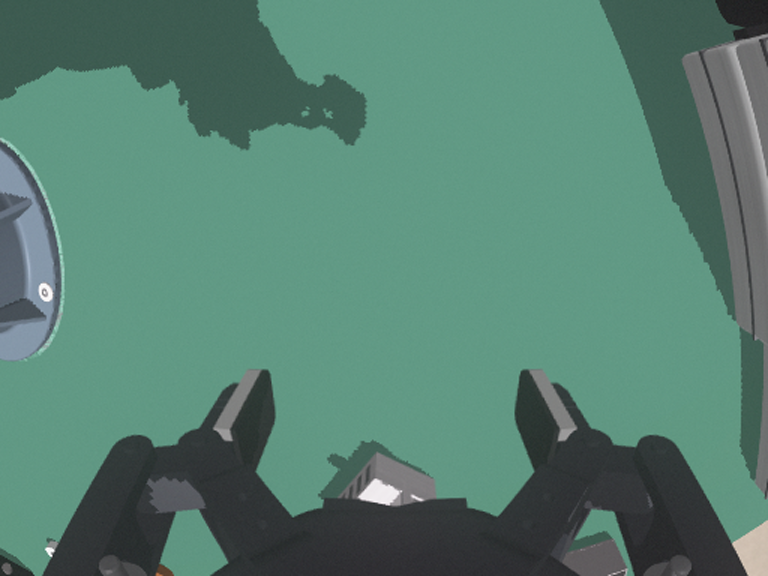

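The top view (at 1.5x) shows white cams at (468,279), (474,338) and (537,340). The brown one at (413,312) and the green ones at (484,221) and (406,254) are decoys. The spool is at (533,285) and the jar at (589,295). The former's shaft is near (305,250), the lever handle at (270,313), the basket at (165,345) and the hook stand at (150,248). I'll check these in enlarged crops.

```bash
python3 - <<'E'
from h import *
d=dict(np.load("a_top.npz"))
save(d,"b_cams.png",4,(255,130,415,250)); save(d,"b_hook.png",4,(70,140,240,260))
E
```

```text
(no output)
```

View pics/b_cams.png

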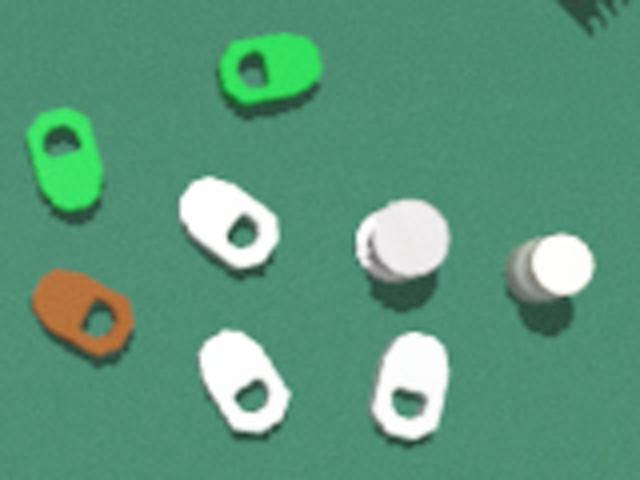

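View pics/b_hook.png

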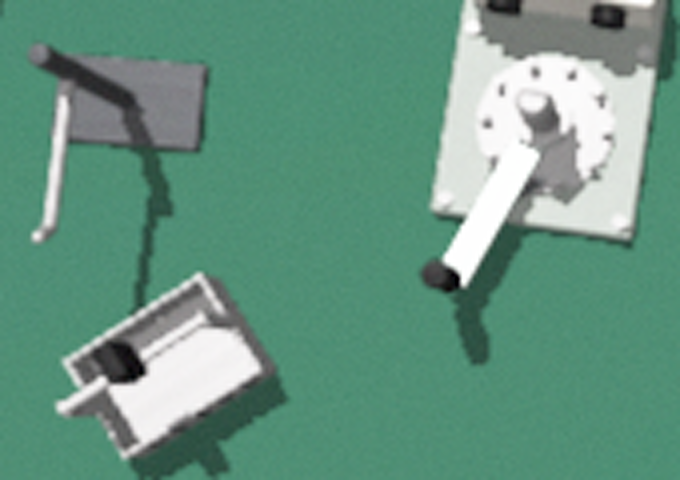

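```bash
cat >> h.py <<'E'
def plane(im,uv,z):
    "pixel -> world at height z"
    K=im["intrinsics"];E=im["extrinsics"];R=E[:3,:3];t=E[:3,3]
    uv=np.atleast_2d(np.asarray(uv,float)); r=np.c_[uv,np.ones(len(uv))]@np.linalg.inv(K).T@R
    c=-R.T@t; return c+r*((z-c[2])/r[:,2])[:,None]
def proj(im,P):
    K=im["intrinsics"];E=im["extrinsics"];q=np.atleast_2d(P)@E[:3,:3].T+E[:3,3];q=q@K.T;return q[:,:2]/q[:,2:]
def wray(im,st,uv):
    "wrist pixels -> (origin, dirs) world"
    K=im["intrinsics"];T=im["tool_from_camera"];uv=np.atleast_2d(np.asarray(uv,float))
    d=(uv-K[:2,2])/K[0,0];r=np.linalg.norm(d,axis=1);s=np.where(r>1e-9,np.sin(r)/np.maximum(r,1e-9),1)
    c=np.c_[d*s[:,None],np.cos(r)];R=np.array(st["orientation"])
    return R@T[:3,3]+np.array(st["tcp_pos"]),c@T[:3,:3].T@R.T
def wplane(im,st,uv,z):
    o,d=wray(im,st,uv);return o+d*((z-o[2])/d[:,2])[:,None]
def wproj(im,st,P):
    K=im["intrinsics"];T=im["tool_from_camera"];R=np.array(st["orientation"])
    q=(np.atleast_2d(P)-np.array(st["tcp_pos"]))@R;q=(q-T[:3,3])@T[:3,:3]
    n=np.linalg.norm(q[:,:2],axis=1);th=np.arctan2(n,q[:,2]);return K[:2,2]+K[0,0]*q[:,:2]/n[:,None]*th[:,None]
E
python3 - <<'E'
from h import *
im=dict(np.load("a_top.npz"))
def P(x,y,cx,cy): return np.array([x/4+cx-.375,y/4+cy-.375])
B=lambda x,y:P(x,y,255,130); H=lambda x,y:P(x,y,70,140)
E=im["extrinsics"];print("cam",-E[:3,:3].T@E[:3,3])
for n,b,nose in(("A",(242,232),(192,192)),("B",(250,396),(215,340)),("C",(408,403),(414,334))):
    p,q=plane(im,[B(*b),B(*nose)],18);print(n,p.round(1),q.round(1),np.degrees(np.arctan2(*(q-p)[1::-1])),np.hypot(*(q-p)[:2]))
print("spool",plane(im,B(410,238),46).round(1),"jar",plane(im,B(562,265),55).round(1))
print("shafttip",plane(im,H(537,102),108).round(1),"handle",plane(im,H(438,272),100).round(1))
print("hook post top",plane(im,H(40,53),158),"rod tip",plane(im,H(40,236),125),"rod root",plane(im,H(66,88),109),"post foot",plane(im,H(133,103),0))
print("bar ends",plane(im,[H(66,407),H(208,320)],95),"grip top",plane(im,H(112,358),138))
print("base corners",plane(im,[H(432,212),H(632,240)],12))
# cam segmentation
c=im["color"].astype(int); m=((c.min(2)>170)).astype(np.uint8); n,l,s,ce=cv2.connectedComponentsWithStats(m)
for i in range(1,n):
    if s[i,4]>60 and 250<ce[i,0]<420 and ce[i,1]>120: print(s[i],ce[i].round(1),plane(im,ce[i],18).round(1))
E
```

```text
cam [ 439.73283712  -24.67326081 1076.42850909]
A [ 574.8 -230.6   18. ] [ 603.3 -196.9   18. ] 49.809806564938334 44.091679749378784
B [ 462.  -231.7   18. ] [ 500.7 -209.1   18. ] 30.294711382227632 44.77127555390756
C [ 455.  -340.3   18. ] [ 502.1 -346.8   18. ] -7.935439343163353 47.58479119069424
spool [[ 565.2 -338.9   46. ]] jar [[ 544.2 -437.9   55. ]]
shafttip [[625.2  66.3 108. ]] handle [[519.7 129.4 100. ]]
hook post top [[649.38886638 354.39243455 158.        ]] rod tip [[544.03656712 364.86297005 125.        ]] rod root [[638.15653857 358.06085585 109.        ]] post foot [[649.28311546 355.16748203   0.        ]]
bar ends [[440.86688618 358.37565944  95.        ]
 [492.8342027  272.58715256  95.        ]] grip top [[469.1021888  315.46707611 138.        ]]
base corners [[568.20089176 147.37842897  12.        ]
 [546.48282759  11.04942266  12.        ]]
[300 174  25  23 329] [311.3 184.6] [[ 583.3 -220.3   18. ]]
[344 180  23  19 331] [355.7 189. ] [[ 569.1 -343.6   18. ]]
[385 189  19  15 189] [394.9 195.5] [[ 548.9 -452.3   18. ]]
[305 213  22  25 336] [314.9 224.4] [[ 473.6 -226.1   18. ]]
[348 213  19  27 338] [357.6 225.3] [[ 468.7 -343.6   18. ]]
[265 368   9  10  70] [268.8 372.4] [[ 91.1 -90.2  18. ]]
```

```bash
python3 -m inch '[{"angular":[0,0,0],"travel":[45,0,-15],"grip":1},{"angular":[0,0,0],"travel":[45,0,-15],"grip":1},{"angular":[0,0,0],"travel":[45,0,-15],"grip":1},{"angular":[0,0,0],"travel":[45,0,-15],"grip":1},{"angular":[0,0,0],"travel":[45,0,-15],"grip":1},{"angular":[0,0,0],"travel":[45,0,-15],"grip":1},{"angular":[0,0,0],"travel":[45,0,-15],"grip":1},{"angular":[0,0,0],"travel":[45,0,-15],"grip":1}]' 40
python3 -m inch '[{"angular":[0,0,0],"travel":[45,0,-15],"grip":1},{"angular":[0,0,0],"travel":[45,0,-15],"grip":1},{"angular":[0,0,0],"travel":[45,0,-15],"grip":1},{"angular":[0,0,0],"travel":[45,0,-15],"grip":1},{"angular":[0,0,0],"travel":[0,0,0],"grip":1},{"angular":[0,0,0],"travel":[0,0,0],"grip":1}]'
cat >> h.py <<'E'
def look(name,scale=1.5,crop=None):
    st=readout.state(); im=cams.get_image("wrist"); save(im,name+".png",scale,crop)
    np.savez(name+".npz",**im,**{k:st[k] for k in("orientation","tcp_pos","joint_pos")})
    print("t",st["time"],"tcp",np.round(st["tcp_pos"],1),"q",np.round(st["joint_pos"],2),"x",np.round(np.array(st["orientation"])[:,0],3),"F",np.round(st["contact_force"],1),"op",st["opening"])
def load(name):
    d=dict(np.load(name+".npz")); return d,d
E
python3 -c "
from h import *
look('c1')"
```

```text
time: 1.15
tcp_pos: [486.4, 194.6, 404.6]
orientation: [[0.909, -0.0, 0.416], [-0.416, -0.0, 0.909], [-0.0, -1.0, -0.0]]
contact_force: [1.1, 1.0, 0.9]
opening: 85.3
time: 1.9
tcp_pos: [624.0, 66.6, 404.3]
orientation: [[0.909, -0.001, 0.416], [-0.416, 0.0, 0.909], [-0.001, -1.0, -0.0]]
contact_force: [0.0, 0.1, -0.3]
opening: 85.5
t 1.9 tcp [624.   66.6 404.3] q [0.11 0.49 0.36 1.44 0.   0.54] x [ 0.909 -0.416 -0.001] F [ 0.   0.1 -0.3] op 85.452391557098
```

View pics/c1.png

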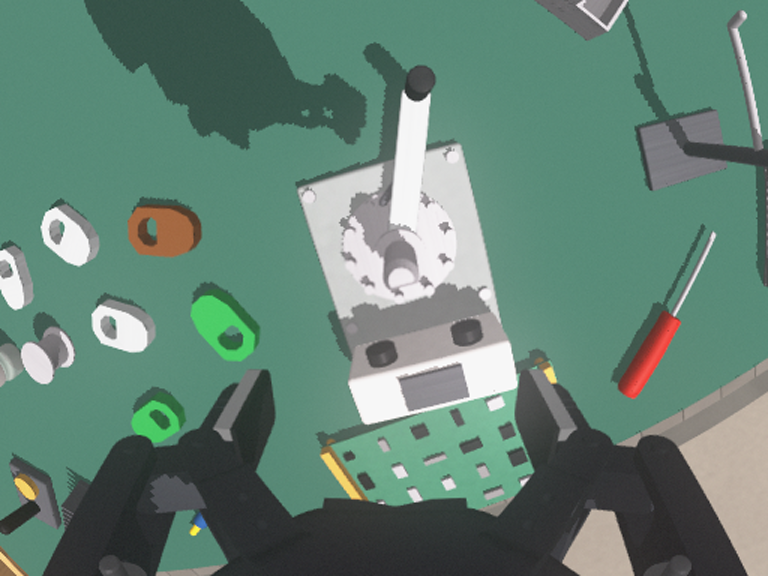

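```bash
python3 - <<'E'
from h import *
im,st=load("c1"); save(im,"c1s.png",8,(220,120,310,205))
print(wplane(im,st,[[402/1.5,275/1.5]],108).round(1),"handle top",wplane(im,st,[[421/1.5,80/1.5]],100).round(1))
for P in([625,67,108],[625,67,46]): print(wproj(im,st,P)*8-np.array([220,120])*8)
E
```

```text
[[624.8  70.7 108. ]] handle top [[520.6 130.6 100. ]]
[[355.77125259 520.49597507]]
[[353.68121324 389.32908054]]
```

View pics/c1s.png

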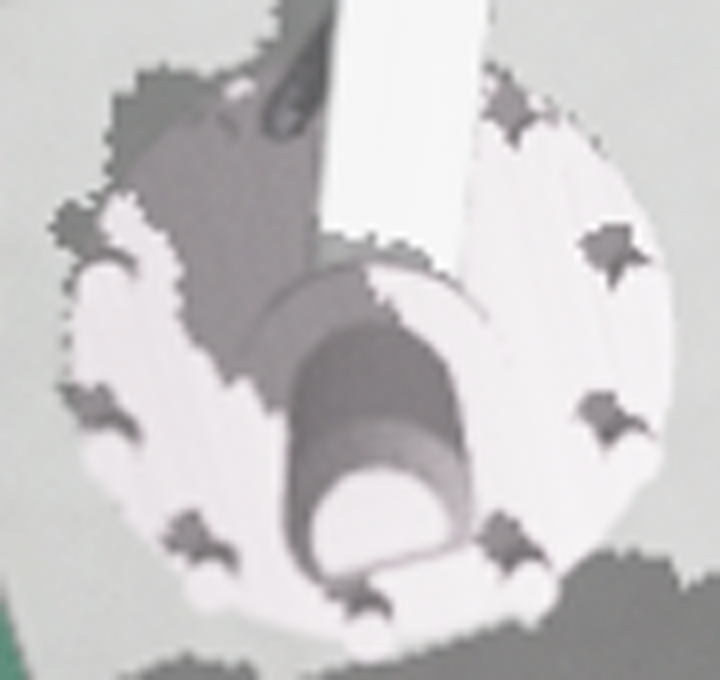

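```bash
cat >> h.py <<'E'
def dsec(c,h,r,f,z,n=60):
    a=np.linspace(0,2*np.pi,n,endpoint=False);p=np.c_[r*np.cos(a),r*np.sin(a)]
    p[:,0]=np.minimum(p[:,0],f);R=np.array([[np.cos(h),-np.sin(h)],[np.sin(h),np.cos(h)]])
    return np.c_[p@R.T+np.array(c[:2]),np.full(n,z)]
def camtop(c,h,z):
    # bore + rough outline
    pts=np.array([[46,-9],[46,9],[24,22],[-13,22],[-24,10],[-24,-10],[-13,-22],[24,-22]],float)
    R=np.array([[np.cos(h),-np.sin(h)],[np.sin(h),np.cos(h)]]);return np.c_[pts@R.T+np.array(c[:2]),np.full(8,z)]
def draw(im,st,polys,name,crop,s=6,pr=None):
    c=im["color"][:,:,::-1].copy();c=c[crop[1]:crop[3],crop[0]:crop[2]];c=cv2.resize(c,None,fx=s,fy=s,interpolation=cv2.INTER_CUBIC)
    for P in polys:
        q=wproj(im,st,P) if st is not None else proj(im,P)
        q=(q+.5-np.array(crop[:2]))*s
        cv2.polylines(c,[np.round(q).astype(np.int32)],True,(0,0,255),1,cv2.LINE_AA)
    cv2.imwrite("pics/"+name+".png",c)
E
python3 - <<'E'
from h import *
im,st=load("c1")
pp=np.array([[350,575],[450,540]])/8+[220,120]-.5
q=wplane(im,st,pp,108);d=q[1]-q[0];print(q.round(1),np.degrees(np.arctan2(d[1],d[0]))-90)
c=(625.5,68.5);h=np.radians(-8)
draw(im,st,[dsec(c,h,8,3,108),dsec(c,h,12,7,100),dsec(c,h,12,7,46),dsec(c,h,20,99,46)],"c1o",(220,120,310,205),8)
E
```

```text
[[630.2  63.4 108. ]
 [631.1  75.8 108. ]] -4.2802426825671205
```

View pics/c1o.png

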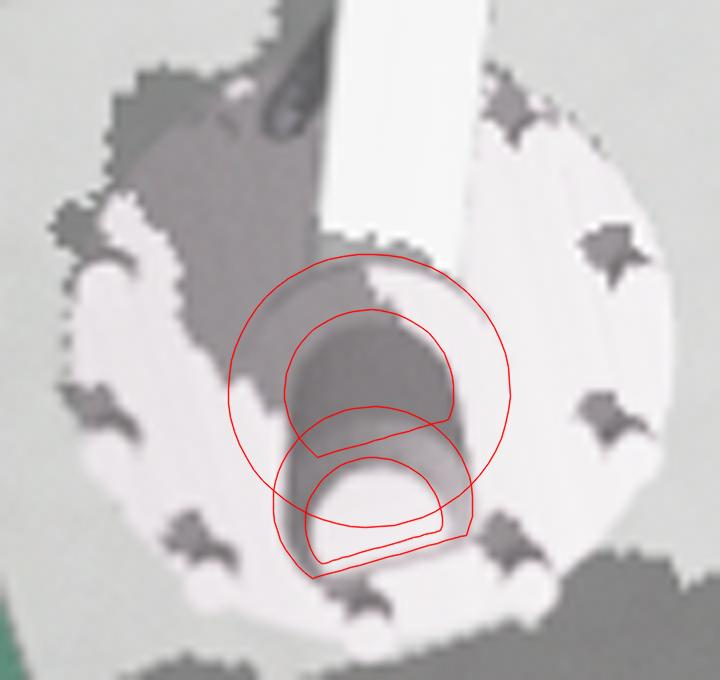

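```bash
python3 - <<'E'
from h import *
im,st=load("c1")
c=(627,69);h=np.radians(-6)
draw(im,st,[dsec(c,h,8,3,108),dsec(c,h,12,7,100),dsec(c,h,12,7,46),dsec(c,h,20,99,46)],"c1o",(240,140,300,205),10)
E
```

```text
(no output)
```

View pics/c1o.png

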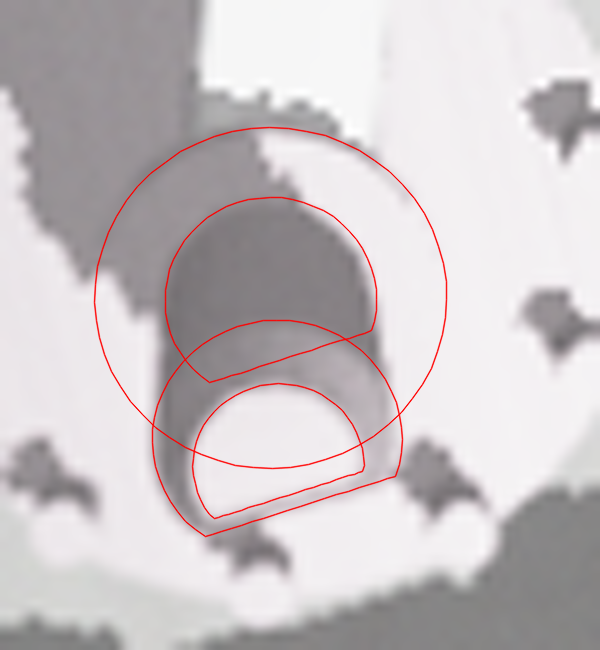

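```bash
cat >> h.py <<'E'
def go(x,y,z,psi=None):
    "tool-axes shift from present tcp to tcp target; yaw about tool y needed (do shift first)"
    s=readout.state();R=np.array(s["orientation"]);d=R.T@(np.array([x,y,z])-s["tcp_pos"])
    print("tcp",np.round(s["tcp_pos"],1),"shift",d.round(1),"F",np.round(s["contact_force"],1),"op",round(s["opening"],1))
    h=np.degrees(np.arctan2(R[1,0],R[0,0]));print("heading",h.round(2),"tilt y",R[:,1].round(4),end=" ")
    if psi is not None: print("ry",round(-np.radians((psi-h+180)%360-180),3))
E
python3 -m inch '[{"angular":[0,0,0],"travel":[-3,14.5,-48],"grip":0.5},{"angular":[0,0,0],"travel":[-3,14.5,-48],"grip":0.5},{"angular":[0,0,0],"travel":[-3,14.5,-48],"grip":0.5},{"angular":[0,0,0],"travel":[-3,14.5,-48],"grip":0.5},{"angular":[0,0,0],"travel":[-3,14.5,-48],"grip":0.5},{"angular":[0,0,0],"travel":[-3,14.5,-48],"grip":0.5},{"angular":[0,0,0],"travel":[-3,14.5,-48],"grip":0.5}]'
python3 -m inch '[{"angular":[0,-0.187,0],"travel":[0,0,0],"grip":0.5},{"angular":[0,-0.187,0],"travel":[0,0,0],"grip":0.5},{"angular":[0,-0.187,0],"travel":[0,0,0],"grip":0.5},{"angular":[0,-0.187,0],"travel":[0,0,0],"grip":0.5},{"angular":[0,-0.187,0],"travel":[0,0,0],"grip":0.5},{"angular":[0,-0.018,0],"travel":[0,0,0],"grip":0.5},{"angular":[0,0,0],"travel":[0,0,0],"grip":0.5}]'
python3 -c "
from h import *
look('d1')"
```

```text
time: 2.82
tcp_pos: [464.3, -230.4, 303.3]
orientation: [[0.91, 0.001, 0.414], [-0.414, -0.0, 0.91], [0.001, -1.0, 0.0]]
contact_force: [0.4, 0.8, 0.2]
opening: 64.0
time: 3.7
tcp_pos: [465.3, -229.8, 303.4]
orientation: [[0.867, 0.0, -0.498], [0.498, -0.0, 0.867], [0.0, -1.0, -0.0]]
contact_force: [-0.4, 0.5, 0.1]
opening: 64.1
t 3.7 tcp [ 465.3 -229.8  303.4] q [-0.46  0.29 -0.19  1.09  0.   -0.98] x [0.867 0.498 0.   ] F [-0.4  0.5  0.1] op 64.09042181837964
```

View pics/d1.png

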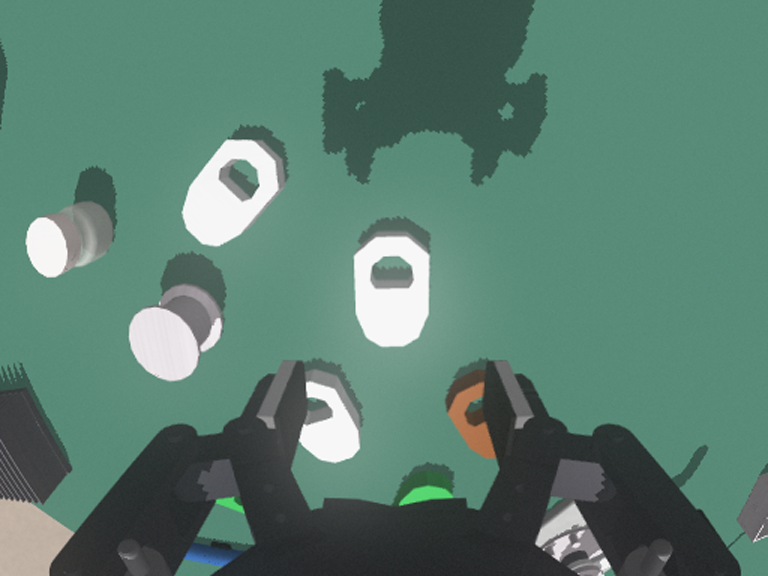

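```bash
cat >> h.py <<'E'
from scipy.optimize import minimize
def camfit(name,uv,z=18.,thr=215,win=45):
    "fit cam top face around full-res pixel uv: cam pose x,y,heading(deg)"
    im,st=load(name); c=im["color"].astype(int); m=(c.min(2)>thr).astype(np.uint8)
    n,l,s,ce=cv2.connectedComponentsWithStats(m,connectivity=4)
    ii=[i for i in range(1,n) if s[i,4]>150]; i=min(ii,key=lambda i:np.hypot(*(ce[i]-uv)))
    mm=(l==i).astype(np.uint8); cs,h=cv2.findContours(mm,cv2.RETR_CCOMP,cv2.CHAIN_APPROX_NONE)
    o=max(range(len(cs)),key=lambda k:cv2.contourArea(cs[k]))
    fill=np.zeros_like(mm);cv2.drawContours(fill,cs,o,1,-1)
    W=lambda b:wplane(im,st,np.argwhere(b)[:,::-1],z)[:,:2]
    P=W(fill>0);hole=(fill>0)&(mm==0);Q=W(hole) if hole.sum()>10 else None
    mu=P.mean(0);w,v=np.linalg.eigh(np.cov((P-mu).T));a=v[:,1]
    b=Q.mean(0) if Q is not None else None
    if b is not None and (mu-b)@a<0: a=-a
    pr=(P-mu)@a;sd=(P-mu)@np.array([-a[1],a[0]])
    lo,hi=pr.min(),pr.max()
    cen=mu+a*(0.5*(lo+hi)-11)+np.array([-a[1],a[0]])*0.5*(sd.min()+sd.max())
    th=np.degrees(np.arctan2(a[1],a[0]))
    print(name,"cam",cen.round(1),"head",th.round(1),"len",(hi-lo).round(1),"wid",np.ptp(sd).round(1),"hole c",None if b is None else b.round(1))
    return cen,th
E
python3 - <<'E'
from h import *
for uv in((391/1.5,320/1.5),(225/1.5,200/1.5)): camfit("d1",uv)
im,st=load("d1"); c,t=camfit("d1",(391/1.5,320/1.5));h=np.radians(t)
draw(im,st,[camtop(c,h,18),dsec(c,h,13,8,18)],"d1o",(220,130,300,240),5)
E
```

```text
d1 cam [ 463.  -233.7] head 30.1 len 69.5 wid 44.3 hole c [ 461.5 -234.6]
d1 cam [ 456.5 -341.7] head -15.2 len 69.3 wid 44.1 hole c [ 454.8 -341.3]
d1 cam [ 463.  -233.7] head 30.1 len 69.5 wid 44.3 hole c [ 461.5 -234.6]
```

View pics/d1o.png

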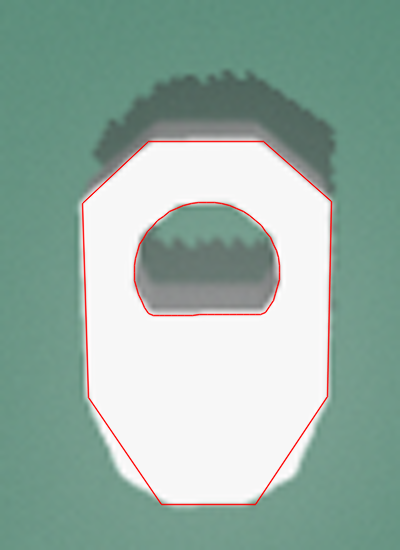

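```bash
python3 -m inch '[{"angular":[0,0,0],"travel":[1,20,-2.2],"grip":0.5},{"angular":[0,0,0],"travel":[0,25,0],"grip":0.5},{"angular":[0,0,0],"travel":[0,25,0],"grip":0.5},{"angular":[0,0,0],"travel":[0,25,0],"grip":0.5},{"angular":[0,0,0],"travel":[0,20,0],"grip":0.5},{"angular":[0,0,0],"travel":[0,13,0],"grip":0.5},{"angular":[0,0,0],"travel":[0,0,0],"grip":0.5}]' 60
python3 -c "
from h import *
look('d2');go(467.3,-231.2,174.5)"
```

```text
time: 4.62
tcp_pos: [467.1, -231.6, 174.7]
orientation: [[0.866, -0.001, -0.5], [0.5, 0.001, 0.866], [-0.001, -1.0, 0.001]]
contact_force: [-1.0, 0.5, 0.3]
opening: 64.0
t 4.625 tcp [ 467.1 -231.6  174.7] q [-0.46  0.42 -0.37  0.79  0.   -0.98] x [ 0.866  0.5   -0.001] F [-1.   0.5  0.3] op 63.96998766828332
tcp [ 467.4 -231.7  175.4] shift [0.2 0.9 0.5] F [ 1.2 -0.2 -0.7] op 63.9
heading 29.99 tilt y [-1.e-04  1.e-04 -1.e+00]
```

View pics/d2.png

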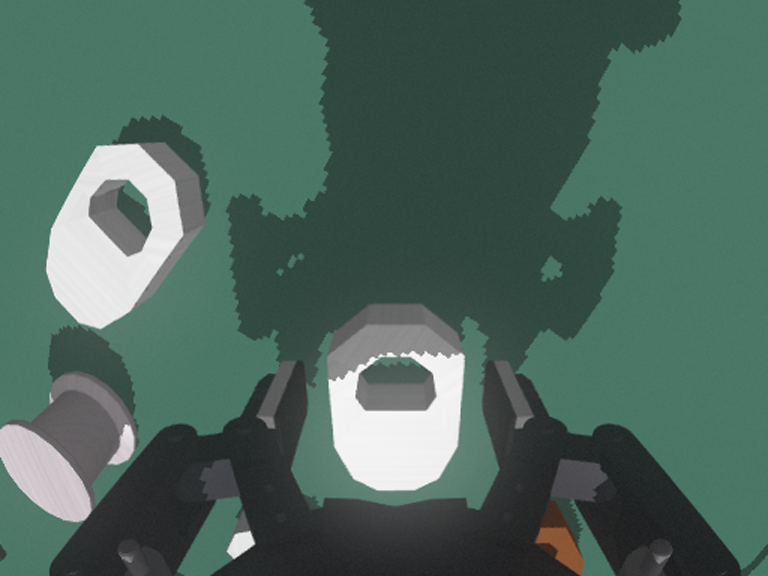

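The cam sits centred between the pads (pads at x≈290 and 500, cam 330–462), so I close.

```bash
python3 -m inch '[{"angular":[0,0,0],"travel":[0,0,0],"grip":-1},{"angular":[0,0,0],"travel":[0,0,0],"grip":-1},{"angular":[0,0,0],"travel":[0,0,0],"grip":-1},{"angular":[0,0,0],"travel":[0,0,0],"grip":-1},{"angular":[0,0,0],"travel":[0,0,0],"grip":-1}]' 80
python3 -m inch '[{"angular":[0,0,0],"travel":[0,-10,0],"grip":-1},{"angular":[0,0,0],"travel":[0,-30,0],"grip":-1},{"angular":[0,0,0],"travel":[0,-30,0],"grip":-1},{"angular":[0,0,0],"travel":[0,-30,0],"grip":-1},{"angular":[0,0,0],"travel":[0,0,0],"grip":-1}]'
python3 -c "
from h import *
look('d3')"
```

```text
time: 5.3
tcp_pos: [467.6, -231.9, 176.4]
orientation: [[0.866, 0.001, -0.5], [0.5, -0.001, 0.866], [0.001, -1.0, -0.001]]
contact_force: [-3.5, 1.4, 11.4]
opening: 41.5
time: 5.92
tcp_pos: [468.1, -232.1, 278.0]
orientation: [[0.866, 0.004, -0.5], [0.5, -0.002, 0.866], [0.002, -1.0, -0.004]]
contact_force: [0.3, -0.8, -0.4]
opening: 41.7
t 5.925 tcp [ 468.1 -232.1  278. ] q [-0.46  0.31 -0.23  1.02 -0.   -0.98] x [0.866 0.5   0.002] F [ 0.3 -0.8 -0.4] op 41.72553184064519
```

View pics/d3.png

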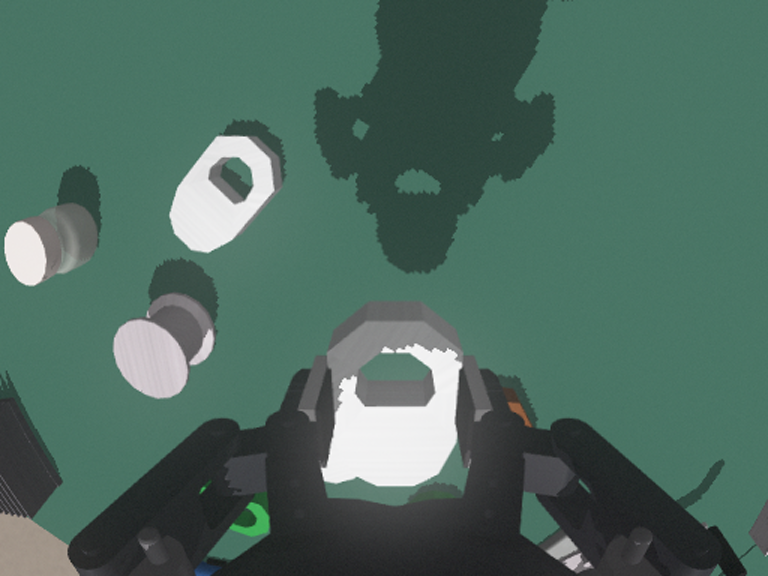

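```bash
cat >> h.py <<'E'
def held(name,dx,top=158.5,dz=0,dh=0,crop=(200,180,330,340),s=5):
    im,st=load(name);R=np.array(st["orientation"]);p=np.array(st["tcp_pos"])
    h=np.arctan2(R[1,0],R[0,0])+np.radians(dh);c=p+R@np.array([dx,0,dz]);z=p[2]-top
    draw(im,st,[camtop(c,h,z),dsec(c,h,13,8,z),camtop(c,h,z-18)],name+"o",crop,s)
E
python3 -c "
from h import *
held('d3',-4.8)"
```

```text
(no output)
```

View pics/d3o.png

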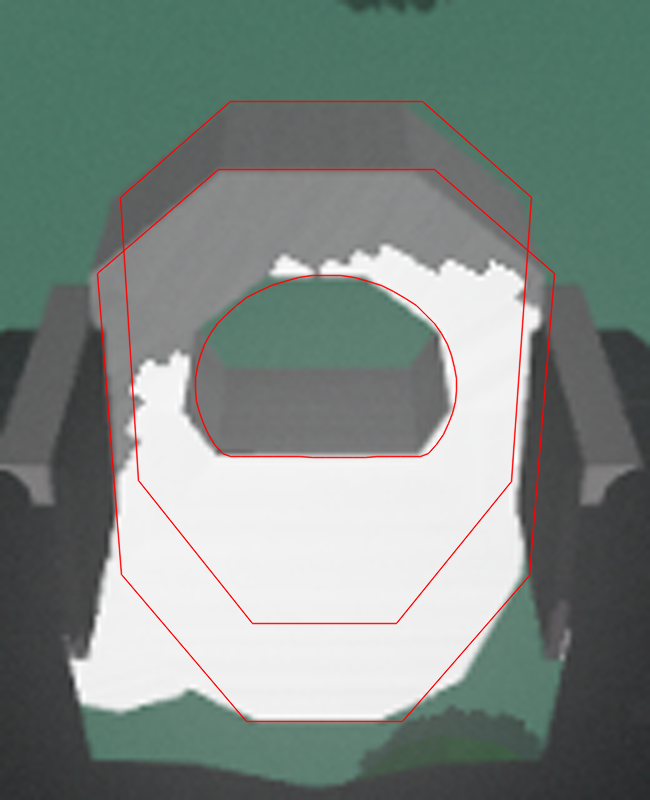

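```bash
python3 -m inch '[{"angular":[0,0,0],"travel":[36,-10,22],"grip":-1},{"angular":[0,0,0],"travel":[36,-10,22],"grip":-1},{"angular":[0,0,0],"travel":[36,-10,22],"grip":-1},{"angular":[0,0,0],"travel":[36,-10,22],"grip":-1},{"angular":[0,0,0],"travel":[36,-2,22],"grip":-1},{"angular":[0,0,0],"travel":[36,0,22],"grip":-1},{"angular":[0,0,0],"travel":[36,0,22],"grip":-1},{"angular":[0,0,0],"travel":[36,0,22],"grip":-1}]'
python3 -m inch '[{"angular":[0,0.157,0],"travel":[0,0,0],"grip":-1},{"angular":[0,0.157,0],"travel":[0,0,0],"grip":-1},{"angular":[0,0.157,0],"travel":[0,0,0],"grip":-1},{"angular":[0,0.157,0],"travel":[0,0,0],"grip":-1},{"angular":[0,0,0],"travel":[0,0,0],"grip":-1}]'
python3 -c "
from h import *
look('d4');go(631.9,69.3,300,-6)"
```

```text
time: 6.98
tcp_pos: [628.8, 66.0, 316.2]
orientation: [[0.866, -0.001, -0.501], [0.501, -0.0, 0.866], [-0.001, -1.0, 0.001]]
contact_force: [0.1, -0.8, -1.8]
opening: 42.0
time: 7.6
tcp_pos: [628.3, 64.8, 316.3]
orientation: [[0.995, -0.001, 0.103], [-0.103, -0.0, 0.995], [-0.001, -1.0, -0.0]]
contact_force: [-0.5, 0.4, -2.2]
opening: 41.7
t 7.6 tcp [628.3  64.8 316.3] q [0.1  0.52 0.18 1.23 0.   0.21] x [ 0.995 -0.103 -0.001] F [-0.5  0.4 -2.2] op 41.664570547675176
tcp [628.4  64.7 316.5] shift [ 3.1 16.5  4.9] F [-0.8 -0.1 -1.3] op 41.5
heading -5.75 tilt y [-1.2e-03 -1.0e-04 -1.0e+00] ry 0.004
```

View pics/d4.png

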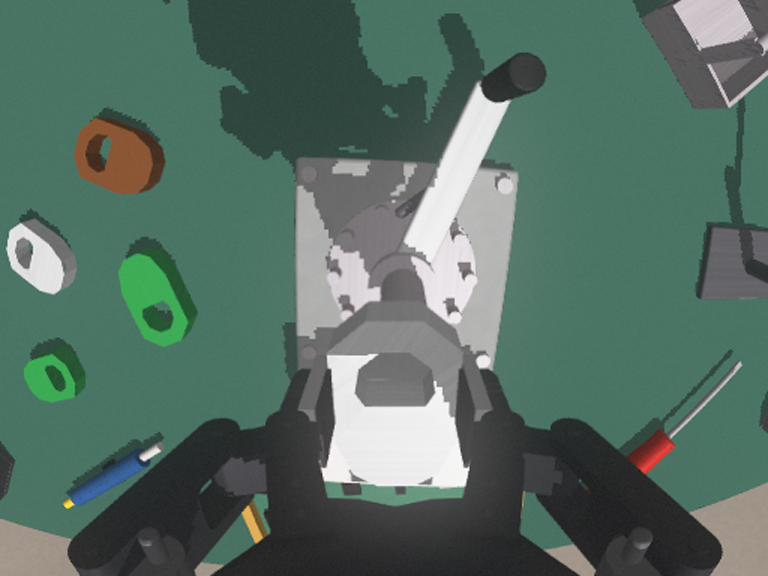

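```bash
python3 - <<'E'
from h import *
im,st=load("d4")
c=(627,69);h=np.radians(-6)
hh=np.radians(-9);Rb=np.array([[np.cos(hh),-np.sin(hh)],[np.sin(hh),np.cos(hh)]])
b=np.array([[-70,-70],[-70,70],[130,70],[130,-70]])@Rb.T+c
draw(im,st,[dsec(c,h,12,7,46),dsec(c,h,20,99,46),dsec(c,h,12,7,80),np.c_[b,[12]*4]],"d4o",(190,95,350,240),5)
E
```

View pics/d4o.png

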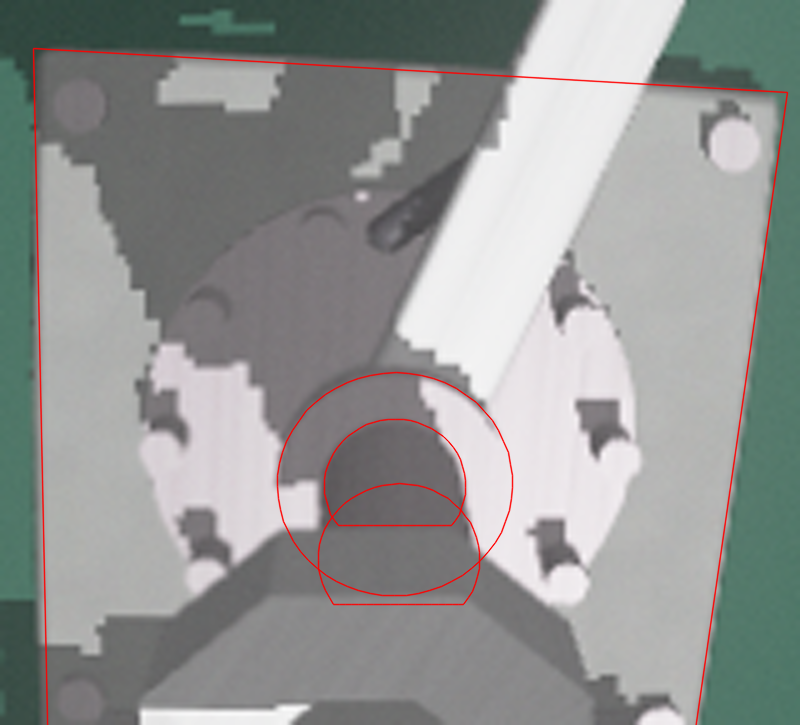

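```bash
python3 -m inch '[{"angular":[0,0.030,0],"travel":[3.1,0,4.4],"grip":-1},{"angular":[0,0,0],"travel":[0,12,0],"grip":-1},{"angular":[0,0,0],"travel":[0,12,0],"grip":-1},{"angular":[0,0,0],"travel":[0,0,0],"grip":-1}]'
python3 -m inch '[{"angular":[0,0,0],"travel":[0,4,0],"grip":-1},{"angular":[0,0,0],"travel":[0,4,0],"grip":-1},{"angular":[0,0,0],"travel":[0,4,0],"grip":-1},{"angular":[0,0,0],"travel":[0,0,0],"grip":-1}]'
python3 -c "
from h import *
go(631.9,68.8,222.4,-7.5)"
```

```text
time: 8.15
tcp_pos: [631.6, 68.7, 291.6]
orientation: [[0.991, -0.003, 0.133], [-0.133, -0.0, 0.991], [-0.002, -1.0, -0.001]]
contact_force: [-0.4, 1.1, -0.5]
opening: 42.0
time: 8.65
tcp_pos: [632.0, 68.8, 280.9]
orientation: [[0.991, -0.001, 0.133], [-0.133, -0.0, 0.991], [-0.001, -1.0, -0.0]]
contact_force: [0.5, -0.1, -1.7]
opening: 42.1
tcp [632.   68.8 280.9] shift [-0.1 58.5  0. ] F [ 0.5 -0.1 -1.7] op 42.1
heading -7.66 tilt y [-5.e-04 -1.e-04 -1.e+00] ry -0.003
```

```bash
python3 -m inch '[{"angular":[0,0,0],"travel":[0,3,0],"grip":-1},{"angular":[0,0,0],"travel":[0,3,0],"grip":-1},{"angular":[0,0,0],"travel":[0,3,0],"grip":-1},{"angular":[0,0,0],"travel":[0,0,0],"grip":-1}]'
python3 -m inch '[{"angular":[0,0,0],"travel":[0,4,0],"grip":-1},{"angular":[0,0,0],"travel":[0,4,0],"grip":-1},{"angular":[0,0,0],"travel":[0,0,0],"grip":-1}]'

```

```text
time: 9.15
tcp_pos: [632.0, 68.8, 271.9]
orientation: [[0.991, -0.001, 0.133], [-0.133, -0.0, 0.991], [-0.0, -1.0, -0.0]]
contact_force: [0.2, -0.1, -1.4]
opening: 41.5
time: 9.52
tcp_pos: [631.9, 68.8, 263.7]
orientation: [[0.991, -0.001, 0.133], [-0.133, -0.0, 0.991], [-0.001, -1.0, -0.0]]
contact_force: [-0.2, -0.2, -0.4]
opening: 42.4
```

```bash
python3 -m inch '[{"angular":[0,0,0],"travel":[0,6,0],"grip":-1},{"angular":[0,0,0],"travel":[0,6,0],"grip":-1},{"angular":[0,0,0],"travel":[0,6,0],"grip":-1},{"angular":[0,0,0],"travel":[0,0,0],"grip":-1}]'
python3 -m inch '[{"angular":[0,0,0],"travel":[0,6,0],"grip":-1},{"angular":[0,0,0],"travel":[0,6,0],"grip":-1},{"angular":[0,0,0],"travel":[0,5,0],"grip":-1},{"angular":[0,0,0],"travel":[0,0,0],"grip":-1}]'

```

```text
time: 10.02
tcp_pos: [631.9, 68.8, 245.5]
orientation: [[0.991, -0.001, 0.133], [-0.133, -0.0, 0.991], [-0.001, -1.0, -0.0]]
contact_force: [-0.0, -0.4, -1.7]
opening: 41.8
time: 10.52
tcp_pos: [631.9, 68.8, 228.7]
orientation: [[0.991, -0.001, 0.133], [-0.133, -0.0, 0.991], [-0.001, -1.0, -0.0]]
contact_force: [0.5, -0.3, -1.3]
opening: 41.7
```

```bash
python3 -m inch '[{"angular":[0,0,0],"travel":[0,4,0],"grip":-1},{"angular":[0,0,0],"travel":[0,1.5,0],"grip":-1},{"angular":[0,0,0],"travel":[0,0,0],"grip":-1}]'
python3 -m inch '[{"angular":[0,0,0],"travel":[0,1,0],"grip":-1},{"angular":[0,0,0],"travel":[0,0,0],"grip":-1}]'

```

```text
time: 10.9
tcp_pos: [632.1, 68.8, 223.6]
orientation: [[0.991, -0.0, 0.133], [-0.133, -0.0, 0.991], [-0.0, -1.0, -0.0]]
contact_force: [-0.4, 0.6, -1.2]
opening: 42.2
time: 11.15
tcp_pos: [632.1, 68.8, 222.7]
orientation: [[0.991, -0.0, 0.133], [-0.133, 0.0, 0.991], [-0.0, -1.0, -0.0]]
contact_force: [-0.1, 0.4, -1.7]
opening: 42.2
```

```bash
python3 -m inch '[{"angular":[0,0,0],"travel":[0,0.5,0],"grip":-1},{"angular":[0,0,0],"travel":[0,0,0],"grip":0.5},{"angular":[0,0,0],"travel":[0,0,0],"grip":0.5},{"angular":[0,0,0],"travel":[0,0,0],"grip":0.5},{"angular":[0,0,0],"travel":[0,-30,0],"grip":0.5},{"angular":[0,0,0],"travel":[0,-40,0],"grip":0.5},{"angular":[0,0,0],"travel":[0,-30,0],"grip":0.5},{"angular":[0,0,0],"travel":[0,0,0],"grip":0.5}]'
python3 -c "
from h import *
look('e1')"
```

```text
time: 12.15
tcp_pos: [632.7, 68.9, 324.7]
orientation: [[0.991, 0.004, 0.133], [-0.133, 0.0, 0.991], [0.004, -1.0, 0.001]]
contact_force: [-0.5, 0.3, -0.3]
opening: 64.0
t 12.15 tcp [632.7  68.9 324.7] q [0.11 0.52 0.2  1.25 0.   0.24] x [ 0.991 -0.133  0.004] F [-0.5  0.3 -0.3] op 64.02210138102738
```

View pics/e1.png

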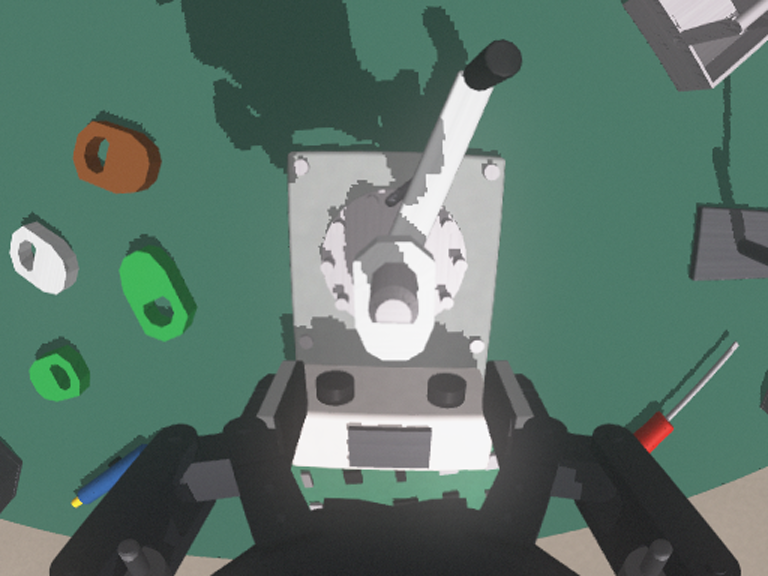

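The first cam is seated around the shaft at (392,290). Next is cam C.

```bash
python3 -m inch '[{"angular":[0,0,0],"travel":[-14.5,2.8,-54],"grip":0.5},{"angular":[0,0,0],"travel":[-14.5,2.8,-54],"grip":0.5},{"angular":[0,0,0],"travel":[-14.5,2.8,-54],"grip":0.5},{"angular":[0,0,0],"travel":[-14.5,2.8,-54],"grip":0.5},{"angular":[0,0,0],"travel":[-14.5,2.8,-54],"grip":0.5},{"angular":[0,0,0],"travel":[-14.5,2.8,-54],"grip":0.5},{"angular":[0,0,0],"travel":[-14.5,2.8,-54],"grip":0.5},{"angular":[0,0,0],"travel":[-14.5,2.8,-54],"grip":0.5}]'
python3 -m inch '[{"angular":[0,0.131,0],"travel":[0,0,0],"grip":0.5},{"angular":[0,0,0],"travel":[0,0,0],"grip":0.5},{"angular":[0,0,0],"travel":[0,0,0],"grip":0.5}]'
python3 -c "
from h import *
look('e2');camfit('e2',(260,205))"
```

```text
time: 13.2
tcp_pos: [458.2, -345.2, 298.6]
orientation: [[0.991, -0.001, 0.133], [-0.133, 0.001, 0.991], [-0.001, -1.0, 0.001]]
contact_force: [1.1, 0.0, 0.3]
opening: 64.0
time: 13.58
tcp_pos: [459.6, -343.2, 299.2]
orientation: [[0.966, -0.001, 0.258], [-0.258, 0.001, 0.966], [-0.001, -1.0, 0.0]]
contact_force: [0.2, -0.4, 0.1]
opening: 64.2
t 13.575 tcp [ 459.6 -343.2  299.2] q [-0.64  0.4  -0.04  1.13  0.   -0.38] x [ 0.966 -0.258 -0.001] F [ 0.2 -0.4  0.1] op 64.20859044459577
e2 cam [ 456.1 -341.7] head -15.0 len 69.5 wid 44.2 hole c [ 454.4 -341.4]
```

View pics/e2.png

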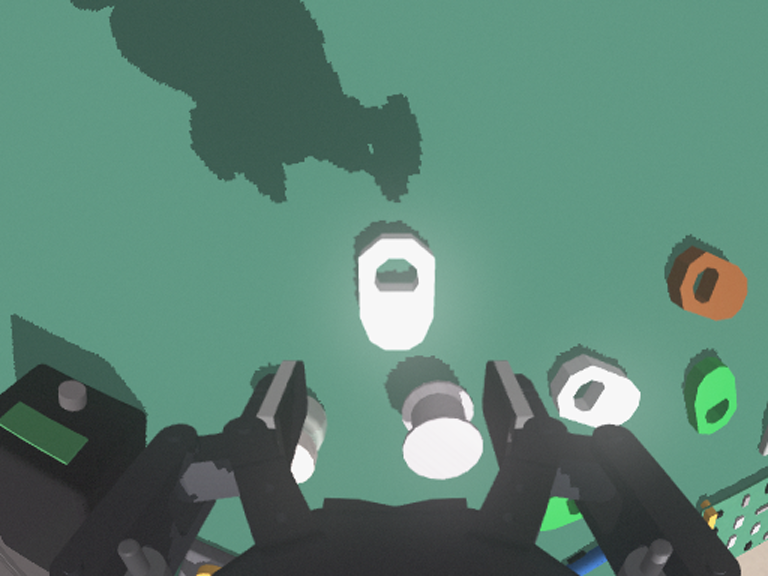

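```bash
python3 -m inch '[{"angular":[0,0,0],"travel":[1.2,20,0.5],"grip":0.5},{"angular":[0,0,0],"travel":[0,25,0],"grip":0.5},{"angular":[0,0,0],"travel":[0,25,0],"grip":0.5},{"angular":[0,0,0],"travel":[0,25,0],"grip":0.5},{"angular":[0,0,0],"travel":[0,17,0],"grip":0.5},{"angular":[0,0,0],"travel":[0,10,0],"grip":0.5},{"angular":[0,0,0],"travel":[0,0,0],"grip":0.5},{"angular":[0,0,0],"travel":[0,0,0],"grip":0.5}]'
python3 -c "
from h import *
go(460.9,-343,177)"
python3 -m inch '[{"angular":[0,0,0],"travel":[0,0,0],"grip":-1},{"angular":[0,0,0],"travel":[0,0,0],"grip":-1},{"angular":[0,0,0],"travel":[0,0,0],"grip":-1},{"angular":[0,0,0],"travel":[0,0,0],"grip":-1},{"angular":[0,0,0],"travel":[0,0,0],"grip":-1}]' 80
python3 -c "
from h import *
go(460.9,-343,177)"
python3 -m inch '[{"angular":[0,0,0],"travel":[0,-10,0],"grip":-1},{"angular":[0,0,0],"travel":[0,-30,0],"grip":-1},{"angular":[0,0,0],"travel":[0,-40,0],"grip":-1},{"angular":[0,0,0],"travel":[0,-40,0],"grip":-1},{"angular":[0,0,0],"travel":[0,-20,0],"grip":-1},{"angular":[0,0,0],"travel":[0,0,0],"grip":-1},{"angular":[0,0,0],"travel":[0,0,0],"grip":-1}]'
python3 -c "
from h import *
look('e3');held('e3',-5,158.5)"
```

```text
time: 14.62
tcp_pos: [461.1, -343.7, 178.5]
orientation: [[0.965, 0.001, 0.261], [-0.261, -0.001, 0.965], [0.001, -1.0, -0.0]]
contact_force: [-0.5, -1.2, 0.3]
opening: 64.2
tcp [ 461.1 -343.7  178.5] shift [-0.4  1.5  0.6] F [-0.5 -1.2  0.3] op 64.2
heading -15.14 tilt y [ 7.e-04 -6.e-04 -1.e+00] time: 15.25
tcp_pos: [461.0, -343.8, 178.9]
orientation: [[0.965, 0.001, 0.262], [-0.262, -0.001, 0.965], [0.001, -1.0, -0.0]]
contact_force: [-2.4, 3.1, 11.0]
opening: 41.7
tcp [ 461.  -343.8  178.9] shift [-0.3  1.9  0.8] F [-2.4  3.1 11. ] op 41.7
heading -15.16 tilt y [ 1.2e-03 -7.0e-04 -1.0e+00] time: 16.12
tcp_pos: [460.6, -343.5, 316.9]
orientation: [[0.965, -0.001, 0.262], [-0.262, 0.001, 0.965], [-0.001, -1.0, 0.0]]
contact_force: [-0.4, -0.1, -1.4]
opening: 41.6
t 16.125 tcp [ 460.6 -343.5  316.9] q [-0.64  0.4  -0.01  1.17  0.   -0.38] x [ 0.965 -0.262 -0.001] F [-0.4 -0.1 -1.4] op 41.56899218641022
```

View pics/e3o.png

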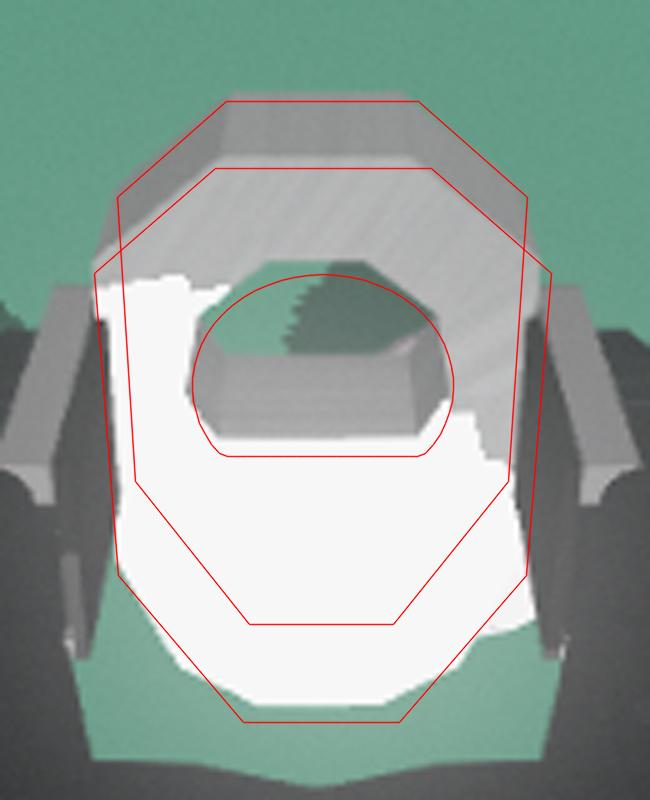

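```bash
python3 -c "
from h import *
held('e3',-5.4,160.9,dz=-.4)"
```

```text
(no output)
```

View pics/e3o.png

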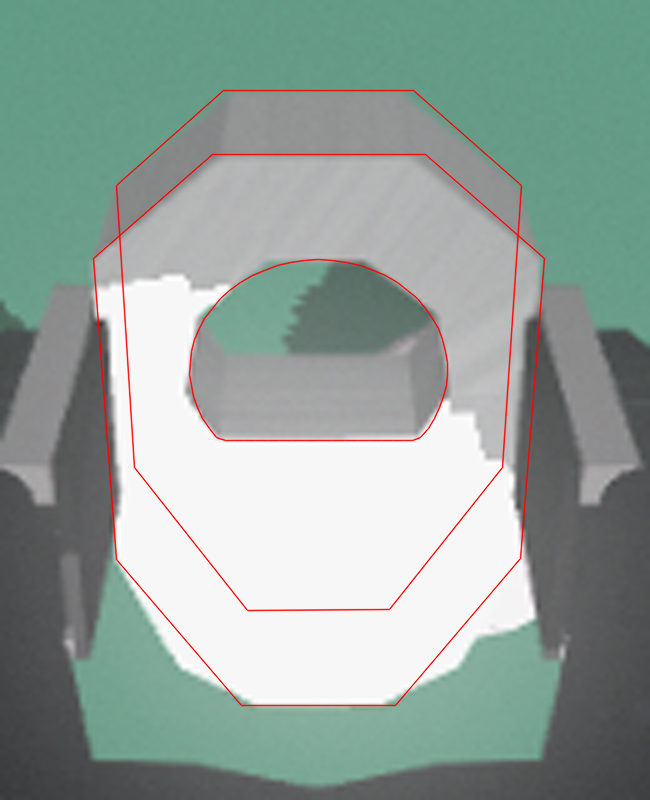

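```bash
python3 -m inch '[{"angular":[0,0,0],"travel":[7.2,0,55],"grip":-1},{"angular":[0,0,0],"travel":[7.2,0,55],"grip":-1},{"angular":[0,0,0],"travel":[7.2,0,55],"grip":-1},{"angular":[0,0,0],"travel":[7.2,0,55],"grip":-1},{"angular":[0,0,0],"travel":[7.2,0,55],"grip":-1},{"angular":[0,0,0],"travel":[7.2,0,55],"grip":-1},{"angular":[0,0,0],"travel":[7.2,0,55],"grip":-1},{"angular":[0,0,0],"travel":[7.2,0,55],"grip":-1}]'
python3 -m inch '[{"angular":[0,-0.132,0],"travel":[0,0,0],"grip":-1},{"angular":[0,0,0],"travel":[0,0,0],"grip":-1},{"angular":[0,0,0],"travel":[0,0,0],"grip":-1}]'
python3 -c "
from h import *
look('e4');go(632.5,68.4,242.9,-7.5);held('e4',-5.4,160.9,dz=-.4)"
```

```text
time: 17.18
tcp_pos: [631.7, 67.7, 316.6]
orientation: [[0.965, -0.002, 0.262], [-0.262, -0.0, 0.965], [-0.002, -1.0, -0.001]]
contact_force: [1.2, 0.1, -1.0]
opening: 41.9
time: 17.55
tcp_pos: [631.3, 65.3, 317.3]
orientation: [[0.991, -0.001, 0.136], [-0.136, -0.0, 0.991], [-0.001, -1.0, -0.0]]
contact_force: [-0.2, 0.4, -0.4]
opening: 41.7
t 17.55 tcp [631.3  65.3 317.3] q [ 0.1   0.52  0.19  1.24 -0.    0.24] x [ 0.991 -0.136 -0.001] F [-0.2  0.4 -0.4] op 41.65223141918654
tcp [631.3  65.2 317.5] shift [ 0.8 74.6  3.3] F [-1.  -0.3 -2.1] op 41.9
heading -7.8 tilt y [-6.e-04 -1.e-04 -1.e+00] ry -0.005
```

View pics/e4o.png

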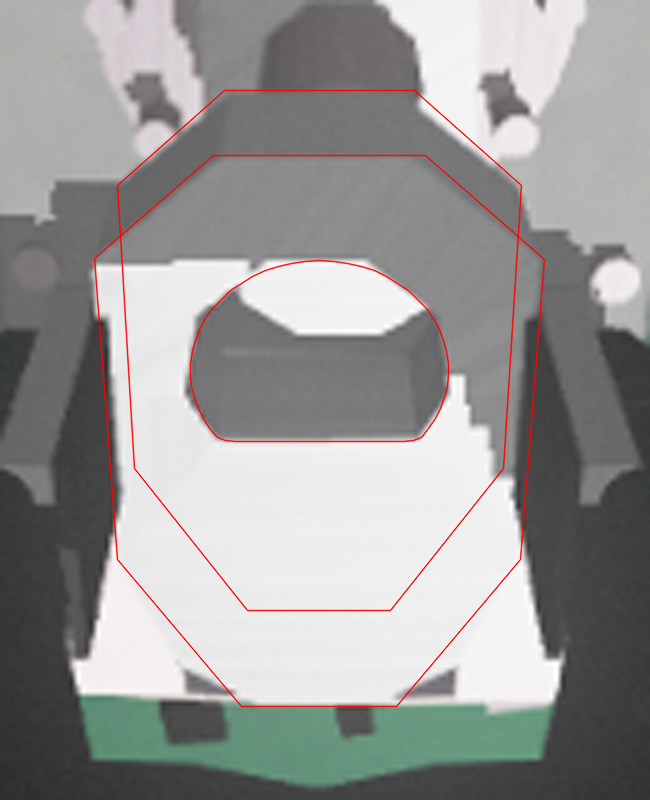

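```bash
python3 -m inch '[{"angular":[0,-0.005,0],"travel":[0.8,0,3.3],"grip":-1},{"angular":[0,0,0],"travel":[0,14,0],"grip":-1},{"angular":[0,0,0],"travel":[0,12,0],"grip":-1},{"angular":[0,0,0],"travel":[0,4,0],"grip":-1},{"angular":[0,0,0],"travel":[0,4,0],"grip":-1},{"angular":[0,0,0],"travel":[0,0,0],"grip":-1}]'
python3 -m inch '[{"angular":[0,0,0],"travel":[0,4,0],"grip":-1},{"angular":[0,0,0],"travel":[0,4,0],"grip":-1},{"angular":[0,0,0],"travel":[0,4,0],"grip":-1},{"angular":[0,0,0],"travel":[0,0,0],"grip":-1}]'
python3 -c "
from h import *
go(632.5,68.4,242.9,-7.5)"
```

```text
time: 18.35
tcp_pos: [632.7, 69.1, 283.7]
orientation: [[0.992, -0.0, 0.128], [-0.128, -0.0, 0.992], [-0.0, -1.0, -0.0]]
contact_force: [-0.3, -1.0, -0.8]
opening: 41.7
time: 18.85
tcp_pos: [632.6, 69.1, 271.4]
orientation: [[0.992, -0.001, 0.127], [-0.127, -0.0, 0.992], [-0.001, -1.0, -0.0]]
contact_force: [0.9, 0.4, -1.9]
opening: 41.9
tcp [632.6  69.1 271.4] shift [-0.  28.5 -0.7] F [ 0.9  0.4 -1.9] op 41.9
heading -7.32 tilt y [-6.e-04 -1.e-04 -1.e+00] ry 0.003
```

```bash
python3 -m inch '[{"angular":[0,0,0],"travel":[0,6,0],"grip":-1},{"angular":[0,0,0],"travel":[0,6,0],"grip":-1},{"angular":[0,0,0],"travel":[0,6,0],"grip":-1},{"angular":[0,0,0],"travel":[0,0,0],"grip":-1}]'
python3 -m inch '[{"angular":[0,0,0],"travel":[0,5,0],"grip":-1},{"angular":[0,0,0],"travel":[0,3,0],"grip":-1},{"angular":[0,0,0],"travel":[0,1.5,0],"grip":-1},{"angular":[0,0,0],"travel":[0,0.7,0],"grip":-1},{"angular":[0,0,0],"travel":[0,0,0],"grip":-1}]'

```

```text
time: 19.35
tcp_pos: [632.5, 69.0, 253.1]
orientation: [[0.992, -0.001, 0.127], [-0.127, -0.0, 0.992], [-0.001, -1.0, -0.0]]
contact_force: [-0.4, 0.7, -1.4]
opening: 41.6
time: 19.98
tcp_pos: [632.8, 69.1, 243.6]
orientation: [[0.992, 0.0, 0.127], [-0.127, 0.0, 0.992], [0.0, -1.0, 0.0]]
contact_force: [-0.7, -0.5, -1.7]
opening: 41.9
```

```bash
python3 -m inch '[{"angular":[0,0,0],"travel":[0,0.4,0],"grip":-1},{"angular":[0,0,0],"travel":[0,0,0],"grip":0.5},{"angular":[0,0,0],"travel":[0,0,0],"grip":0.5},{"angular":[0,0,0],"travel":[0,0,0],"grip":0.5},{"angular":[0,0,0],"travel":[0,-30,0],"grip":0.5},{"angular":[0,0,0],"travel":[0,-30,0],"grip":0.5},{"angular":[0,0,0],"travel":[0,-20,0],"grip":0.5},{"angular":[0,0,0],"travel":[0,0,0],"grip":0.5}]'
python3 -c "
from h import *
look('f1')"
```

```text
time: 20.98
tcp_pos: [633.2, 69.1, 324.6]
orientation: [[0.992, 0.003, 0.127], [-0.127, 0.0, 0.992], [0.003, -1.0, 0.001]]
contact_force: [0.4, -0.8, -0.9]
opening: 64.0
t 20.975 tcp [633.2  69.1 324.6] q [ 0.11  0.52  0.21  1.25 -0.    0.24] x [ 0.992 -0.127  0.003] F [ 0.4 -0.8 -0.9] op 63.99710022530329
```

View pics/f1.png

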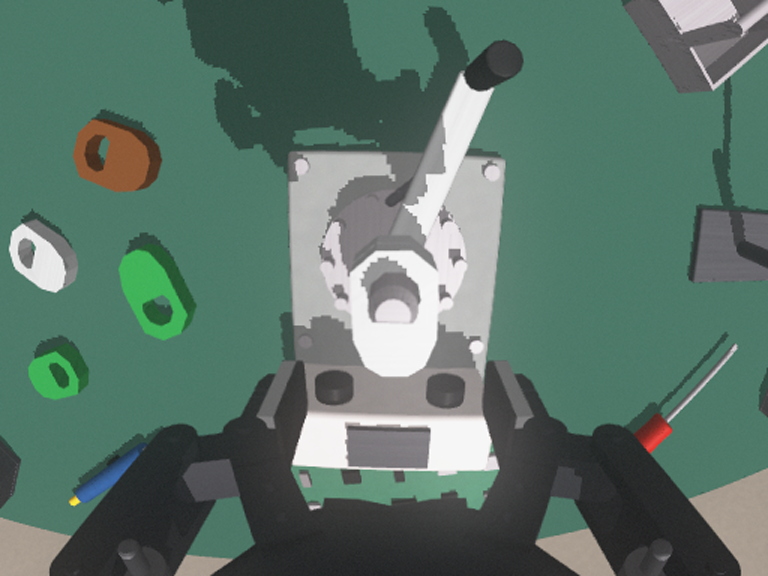

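Second cam seated. The third is the white cam at about (42,257) here.

```bash
python3 -m inch '[{"angular":[0,0,0],"travel":[-2.8,3.6,-50],"grip":0.5},{"angular":[0,0,0],"travel":[-2.8,3.6,-50],"grip":0.5},{"angular":[0,0,0],"travel":[-2.8,3.6,-50],"grip":0.5},{"angular":[0,0,0],"travel":[-2.8,3.6,-50],"grip":0.5},{"angular":[0,0,0],"travel":[-2.8,3.6,-50],"grip":0.5},{"angular":[0,0,0],"travel":[-2.8,3.6,-50],"grip":0.5}]'
python3 -m inch '[{"angular":[0,-0.187,0],"travel":[0,0,0],"grip":0.5},{"angular":[0,-0.187,0],"travel":[0,0,0],"grip":0.5},{"angular":[0,-0.187,0],"travel":[0,0,0],"grip":0.5},{"angular":[0,-0.187,0],"travel":[0,0,0],"grip":0.5},{"angular":[0,-0.187,0],"travel":[0,0,0],"grip":0.5},{"angular":[0,-0.048,0],"travel":[0,0,0],"grip":0.5},{"angular":[0,0,0],"travel":[0,0,0],"grip":0.5},{"angular":[0,0,0],"travel":[0,0,0],"grip":0.5}]'
python3 -c "
from h import *
look('f2');camfit('f2',(260,205))"
```

```text
time: 21.78
tcp_pos: [577.1, -227.8, 300.1]
orientation: [[0.992, -0.001, 0.127], [-0.127, 0.001, 0.992], [-0.002, -1.0, 0.0]]
contact_force: [-0.1, 0.0, -0.1]
opening: 64.0
time: 22.78
tcp_pos: [577.7, -226.3, 301.0]
orientation: [[0.657, -0.001, -0.754], [0.754, 0.0, 0.657], [-0.0, -1.0, 0.001]]
contact_force: [0.1, 0.4, 0.5]
opening: 64.3
t 22.775 tcp [ 577.7 -226.3  301. ] q [-0.37  0.5   0.11  1.18 -0.   -1.23] x [ 0.657  0.754 -0.   ] F [0.1 0.4 0.5] op 64.28451097164799
f2 cam [ 576.1 -231.3] head 52.3 len 70.4 wid 44.4 hole c [ 574.9 -232.7]
```

View pics/f2.png

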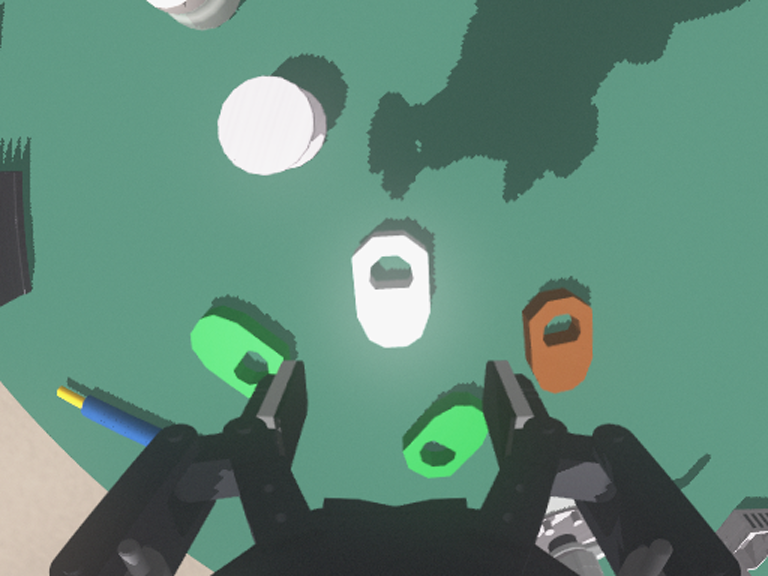

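```bash
python3 - <<'E'
from h import *
im,st=load("f2");R=np.array(st["orientation"])
for n,u in dict(greenL=(198,350),greenLlow=(262,395),greenLtop=(240,310),greenLr=(290,355),brownL=(524,330),brownTop=(545,293),green2r=(484,410)).items():
    p=wplane(im,st,[[u[0]/1.5,u[1]/1.5]],18)[0]; d=p-np.array([579.2,-227.3,18]);a=np.radians(52.3)
    print(n,p.round(0),"toolx",round(d[0]*np.cos(a)+d[1]*np.sin(a)),"toolz",round(-d[0]*np.sin(a)+d[1]*np.cos(a)))
go(579.2,-227.3,178.5,52.3)
E
```

```text
greenL [ 709. -278.   18.] toolx 39 toolz -133
greenLlow [ 699. -225.   18.] toolx 75 toolz -93
greenLtop [ 663. -277.   18.] toolx 12 toolz -96
greenLr [ 660. -234.   18.] toolx 44 toolz -68
brownL [ 536. -149.   18.] toolx 36 toolz 83
brownTop [ 511. -160.   18.] toolx 11 toolz 95
green2r [ 591. -117.   18.] toolx 95 toolz 58
tcp [ 577.8 -226.3  301.1] shift [  0.2 122.6  -1.8] F [ 0.3 -0.5 -0.3] op 64.4
heading 48.94 tilt y [-6.e-04  2.e-04 -1.e+00] ry -0.059
```

Everything is clear of the fingers. Down and grasp.

```bash
python3 -m inch '[{"angular":[0,0,0],"travel":[0.2,0,-1.8],"grip":0.5},{"angular":[0,-0.059,0],"travel":[0,20,0],"grip":0.5},{"angular":[0,0,0],"travel":[0,30,0],"grip":0.5},{"angular":[0,0,0],"travel":[0,30,0],"grip":0.5},{"angular":[0,0,0],"travel":[0,25,0],"grip":0.5},{"angular":[0,0,0],"travel":[0,16,0],"grip":0.5},{"angular":[0,0,0],"travel":[0,1.5,0],"grip":0.5},{"angular":[0,0,0],"travel":[0,0,0],"grip":0.5}]'
python3 -m inch '[{"angular":[0,0,0],"travel":[0,0,0],"grip":-1},{"angular":[0,0,0],"travel":[0,0,0],"grip":-1},{"angular":[0,0,0],"travel":[0,0,0],"grip":-1},{"angular":[0,0,0],"travel":[0,0,0],"grip":-1},{"angular":[0,0,0],"travel":[0,0,0],"grip":-1}]' 80
python3 -c "
from h import *
go(579.2,-227.3,178.5,52.3)"
python3 -m inch '[{"angular":[0,0,0],"travel":[0,-10,0],"grip":-1},{"angular":[0,0,0],"travel":[0,-30,0],"grip":-1},{"angular":[0,0,0],"travel":[0,-40,0],"grip":-1},{"angular":[0,0,0],"travel":[0,-40,0],"grip":-1},{"angular":[0,0,0],"travel":[0,-20,0],"grip":-1},{"angular":[0,0,0],"travel":[0,0,0],"grip":-1},{"angular":[0,0,0],"travel":[0,0,0],"grip":-1}]'
python3 -c "
from h import *
look('f3');held('f3',-5,160.9,dz=-.4)"
```

```text
time: 23.82
tcp_pos: [579.7, -227.5, 179.9]
orientation: [[0.61, 0.001, -0.792], [0.792, -0.0, 0.61], [0.0, -1.0, -0.001]]
contact_force: [0.9, 0.5, 0.4]
opening: 63.8
time: 24.45
tcp_pos: [579.8, -227.5, 180.6]
orientation: [[0.61, 0.002, -0.792], [0.792, -0.001, 0.61], [0.001, -1.0, -0.002]]
contact_force: [-2.5, 0.9, 11.3]
opening: 41.8
tcp [ 579.8 -227.5  180.6] shift [-0.1  2.1  0.6] F [-2.5  0.9 11.3] op 41.8
heading 52.38 tilt y [ 1.8e-03 -8.0e-04 -1.0e+00] ry 0.001
time: 25.32
tcp_pos: [579.1, -227.3, 318.2]
orientation: [[0.61, -0.001, -0.792], [0.792, 0.0, 0.61], [-0.0, -1.0, 0.001]]
contact_force: [-0.1, -0.7, -1.7]
opening: 41.5
t 25.325 tcp [ 579.1 -227.3  318.2] q [-0.37  0.49  0.15  1.22  0.   -1.29] x [ 0.61   0.792 -0.   ] F [-0.1 -0.7 -1.7] op 41.50310436260992
```

View pics/f3o.png

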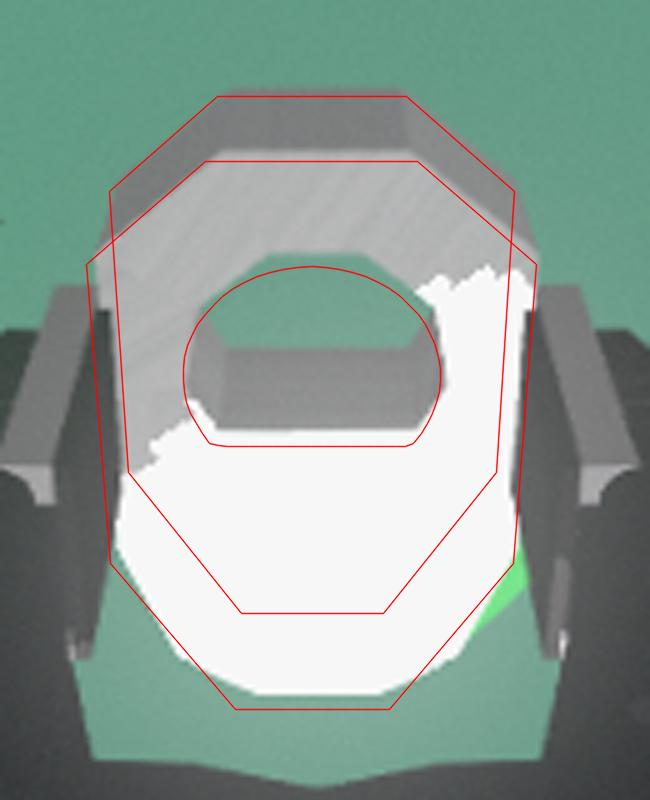

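```bash
python3 -c "
from h import *
held('f3',-5.6,162.6,dz=-.1)"
```

```text
(no output)
```

View pics/f3o.png

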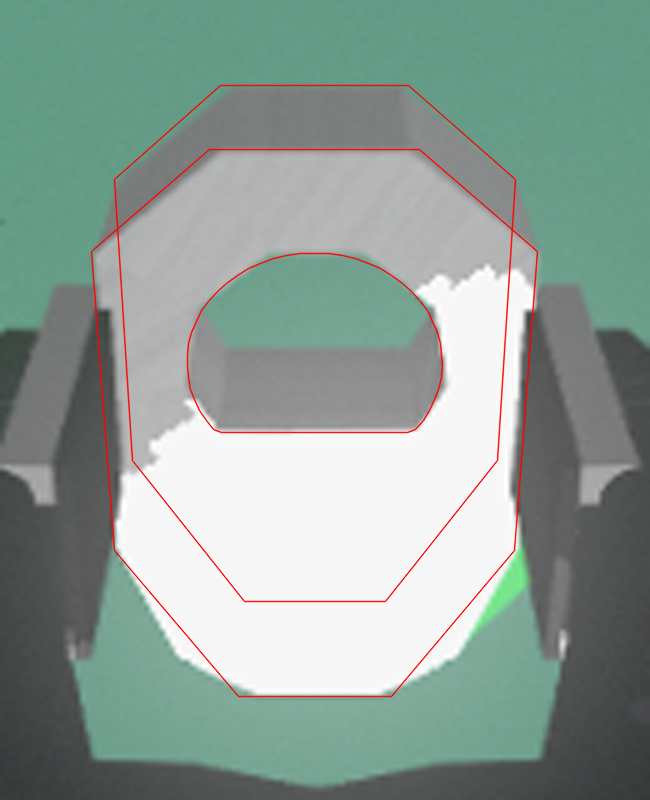

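```bash
python3 -m inch '[{"angular":[0,0,0],"travel":[44.5,0,23],"grip":-1},{"angular":[0,0,0],"travel":[44.5,0,23],"grip":-1},{"angular":[0,0,0],"travel":[44.5,0,23],"grip":-1},{"angular":[0,0,0],"travel":[44.5,0,23],"grip":-1},{"angular":[0,0,0],"travel":[44.5,0,23],"grip":-1},{"angular":[0,0,0],"travel":[44.5,0,23],"grip":-1}]'
python3 -m inch '[{"angular":[0,0.187,0],"travel":[0,0,0],"grip":-1},{"angular":[0,0.187,0],"travel":[0,0,0],"grip":-1},{"angular":[0,0.187,0],"travel":[0,0,0],"grip":-1},{"angular":[0,0.187,0],"travel":[0,0,0],"grip":-1},{"angular":[0,0.187,0],"travel":[0,0,0],"grip":-1},{"angular":[0,0.11,0],"travel":[0,0,0],"grip":-1},{"angular":[0,0,0],"travel":[0,0,0],"grip":-1},{"angular":[0,0,0],"travel":[0,0,0],"grip":-1}]'
python3 -c "
from h import *
look('f4');go(632.7,68.4,262.6,-7.5);held('f4',-5.6,162.6,dz=-.1)"
```

```text
time: 26.12
tcp_pos: [632.9, 70.0, 317.9]
orientation: [[0.61, -0.002, -0.792], [0.792, -0.0, 0.61], [-0.001, -1.0, 0.001]]
contact_force: [0.6, 0.7, -0.6]
opening: 41.5
time: 27.12
tcp_pos: [632.9, 68.3, 318.5]
orientation: [[0.992, -0.001, 0.128], [-0.128, -0.0, 0.992], [-0.001, -1.0, -0.0]]
contact_force: [0.0, -0.2, -1.6]
opening: 41.3
t 27.125 tcp [632.9  68.3 318.5] q [ 0.11  0.52  0.2   1.24 -0.    0.24] x [ 0.992 -0.128 -0.001] F [ 0.  -0.2 -1.6] op 41.28227056993862
tcp [632.9  68.4 318.7] shift [-0.2 56.1  0. ] F [ 0.2 -0.3 -1.6] op 41.4
heading -7.37 tilt y [-7.e-04 -1.e-04 -1.e+00] ry 0.002
```

View pics/f4o.png

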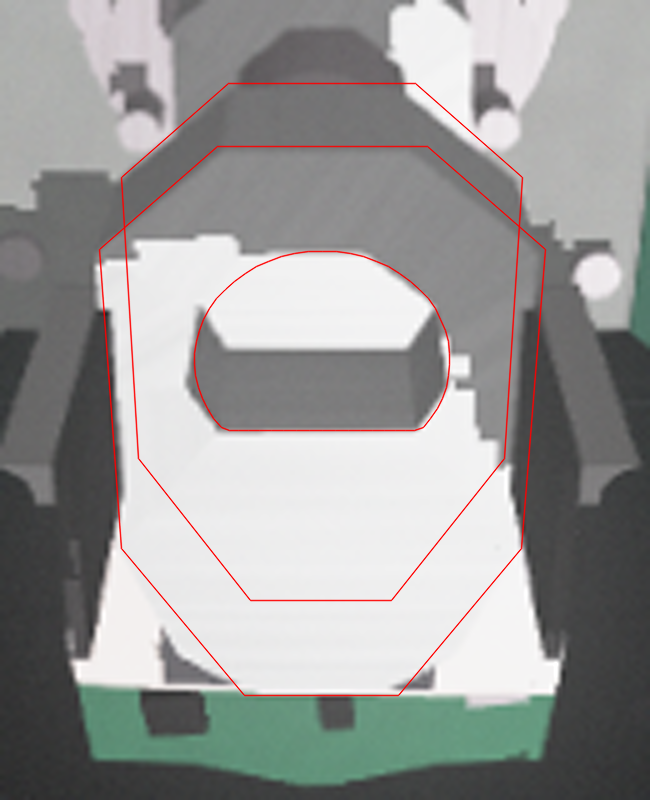

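```bash
python3 -m inch '[{"angular":[0,0,0],"travel":[0,14,0.4],"grip":-1},{"angular":[0,0,0],"travel":[0,12,0],"grip":-1},{"angular":[0,0,0],"travel":[0,4,0],"grip":-1},{"angular":[0,0,0],"travel":[0,4,0],"grip":-1},{"angular":[0,0,0],"travel":[0,0,0],"grip":-1}]'
python3 -m inch '[{"angular":[0,0,0],"travel":[0,4,0],"grip":-1},{"angular":[0,0,0],"travel":[0,4,0],"grip":-1},{"angular":[0,0,0],"travel":[0,4,0],"grip":-1},{"angular":[0,0,0],"travel":[0,0,0],"grip":-1}]'
python3 -c "
from h import *
go(632.7,68.6,262.6,-7.5)"
```

```text
time: 27.8
tcp_pos: [633.1, 68.7, 285.0]
orientation: [[0.991, -0.0, 0.13], [-0.13, -0.0, 0.991], [-0.0, -1.0, -0.0]]
contact_force: [0.2, -0.2, -1.0]
opening: 41.7
time: 28.3
tcp_pos: [633.0, 68.7, 272.7]
orientation: [[0.991, -0.001, 0.13], [-0.13, -0.0, 0.991], [-0.001, -1.0, -0.0]]
contact_force: [0.5, -0.6, -1.1]
opening: 41.5
tcp [633.   68.7 272.7] shift [-0.2 10.1 -0.2] F [ 0.5 -0.6 -1.1] op 41.5
heading -7.49 tilt y [-6.e-04 -1.e-04 -1.e+00] ry 0.0
```

```bash
python3 -m inch '[{"angular":[0,0,0],"travel":[0,4,0],"grip":-1},{"angular":[0,0,0],"travel":[0,3,0],"grip":-1},{"angular":[0,0,0],"travel":[0,1.5,0],"grip":-1},{"angular":[0,0,0],"travel":[0,1,0],"grip":-1},{"angular":[0,0,0],"travel":[0,0,0],"grip":-1}]'
python3 -m inch '[{"angular":[0,0,0],"travel":[0,0.6,0],"grip":-1},{"angular":[0,0,0],"travel":[0,0,0],"grip":-1}]'

```

```text
time: 28.92
tcp_pos: [633.1, 68.7, 263.6]
orientation: [[0.991, 0.0, 0.13], [-0.13, 0.0, 0.991], [0.0, -1.0, 0.0]]
contact_force: [0.1, 0.2, -2.1]
opening: 41.7
time: 29.18
tcp_pos: [633.1, 68.7, 263.0]
orientation: [[0.991, 0.0, 0.13], [-0.13, -0.0, 0.991], [0.0, -1.0, -0.0]]
contact_force: [0.3, -0.0, -2.1]
opening: 42.0
```

```bash
python3 -m inch '[{"angular":[0,0,0],"travel":[0,0.3,0],"grip":-1},{"angular":[0,0,0],"travel":[0,0,0],"grip":0.5},{"angular":[0,0,0],"travel":[0,0,0],"grip":0.5},{"angular":[0,0,0],"travel":[0,0,0],"grip":0.5},{"angular":[0,0,0],"travel":[0,-30,0],"grip":0.5},{"angular":[0,0,0],"travel":[0,-30,0],"grip":0.5},{"angular":[0,0,0],"travel":[0,-20,0],"grip":0.5},{"angular":[0,0,0],"travel":[0,0,0],"grip":0.5}]'
python3 - <<'E'
from h import *
look('g1')
im,st=load("g1");c=(627.2,69);h=np.radians(-7.5)
draw(im,st,[camtop(c,h,z) for z in(100,82,64,46)]+[dsec(c,h,13,8,100),dsec(c,h,8,3,108)],"g1o",(190,120,340,270),5)
im=cams.get_image("scene");save(im,"g1s.png",4,(220,170,400,290))
E
```

```text
time: 30.18
tcp_pos: [633.5, 68.8, 344.1]
orientation: [[0.991, 0.003, 0.13], [-0.13, 0.0, 0.991], [0.003, -1.0, 0.001]]
contact_force: [0.3, -0.1, 0.3]
opening: 63.9
t 30.175 tcp [633.5  68.8 344.1] q [ 0.11  0.52  0.25  1.3  -0.    0.24] x [ 0.991 -0.13   0.003] F [ 0.3 -0.1  0.3] op 63.91480356033992
```

View pics/g1o.png

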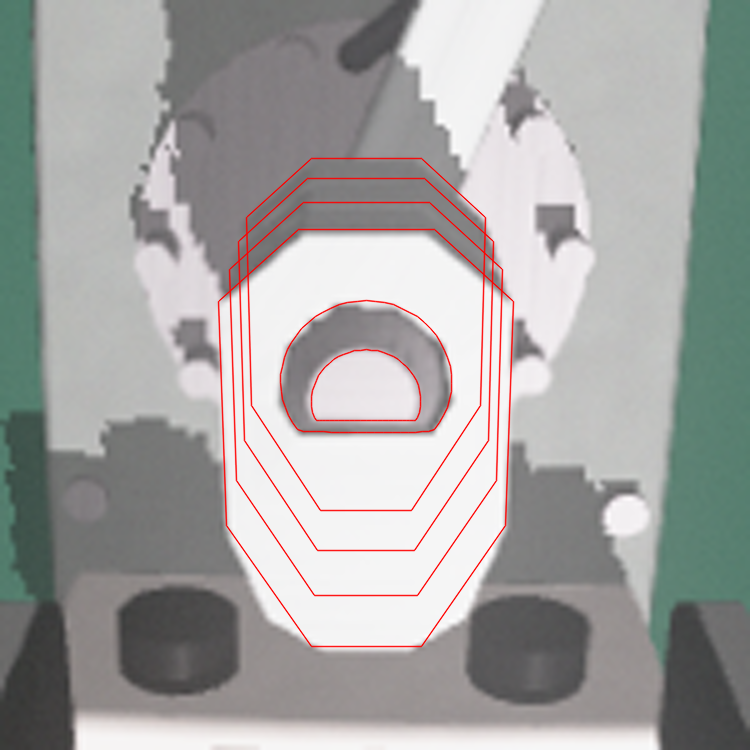

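View pics/g1s.png

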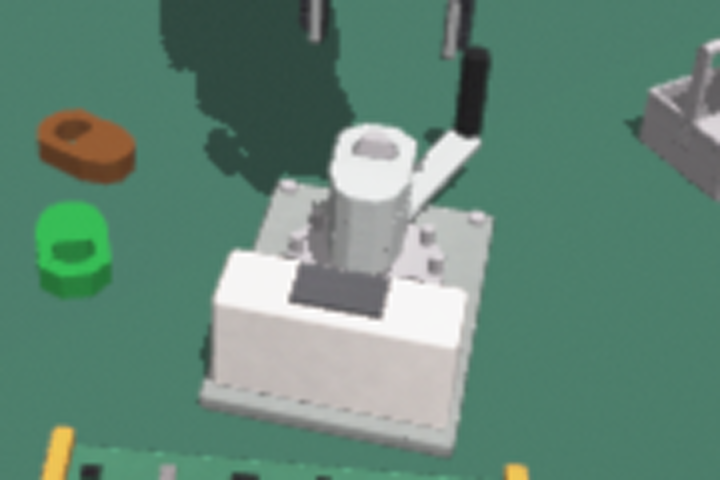

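All three cams match the seated model (top at 100 mm, bore concentric with the shaft). Next, the basket.

```bash
python3 -m inch '[{"angular":[0,0,0],"travel":[-32.8,-6,37.2],"grip":0.5},{"angular":[0,0,0],"travel":[-32.8,-6,37.2],"grip":0.5},{"angular":[0,0,0],"travel":[-32.8,-6,37.2],"grip":0.5},{"angular":[0,0,0],"travel":[-32.8,-6,37.2],"grip":0.5},{"angular":[0,0,0],"travel":[-32.8,-6,37.2],"grip":0.5},{"angular":[0,0,0],"travel":[-32.8,-6,37.2],"grip":0.5}]'
python3 -m inch '[{"angular":[0,-0.168,0],"travel":[0,0,0],"grip":0.5},{"angular":[0,-0.168,0],"travel":[0,0,0],"grip":0.5},{"angular":[0,-0.168,0],"travel":[0,0,0],"grip":0.5},{"angular":[0,-0.168,0],"travel":[0,0,0],"grip":0.5},{"angular":[0,0,0],"travel":[0,0,0],"grip":0.5},{"angular":[0,0,0],"travel":[0,0,0],"grip":0.5}]'
python3 -c "
from h import *
look('h1')"
```

```text
time: 31.02
tcp_pos: [465.8, 316.8, 377.7]
orientation: [[0.991, -0.001, 0.13], [-0.13, -0.001, 0.991], [-0.001, -1.0, -0.001]]
contact_force: [1.0, 0.4, 0.1]
opening: 63.8
time: 31.78
tcp_pos: [467.0, 315.7, 378.1]
orientation: [[0.859, -0.001, -0.512], [0.512, -0.0, 0.859], [-0.001, -1.0, -0.0]]
contact_force: [0.2, 0.5, 0.6]
opening: 64.3
t 31.775 tcp [467.  315.7 378.1] q [ 0.59  0.35  0.08  1.3  -0.    0.06] x [ 0.859  0.512 -0.001] F [0.2 0.5 0.6] op 64.31593393349486
```

View pics/h1.png

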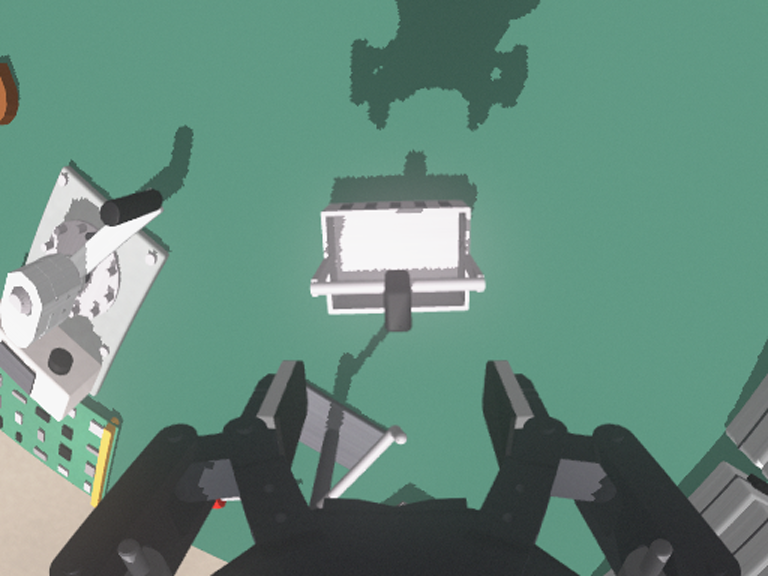

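```bash
python3 - <<'E'
from h import *
im,st=load("h1")
save(im,"h1c.png",6,(195,120,335,230))
b=wplane(im,st,np.array([[312,288],[485,285]])/1.5,95);d=b[1]-b[0]
print(b.round(1),b.mean(0).round(1),np.hypot(*d[:2]),np.degrees(np.arctan2(d[1],d[0])))
E
```

```text
[[494.8 274.2  95. ]
 [439.8 362.8  95. ]] [467.3 318.5  95. ] 104.32563704624108 121.8531726052076
```

View pics/h1c.png

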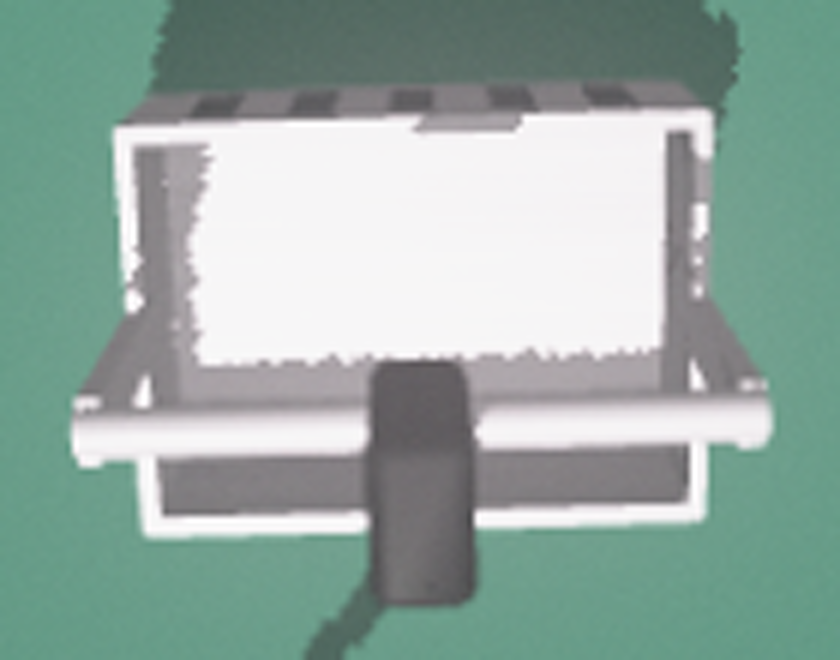

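```bash
python3 - <<'E'
from h import *
im,st=load("h1")
f=lambda x,y:np.array([[x/6+194.5,y/6+119.5]])
b=wplane(im,st,np.r_[f(78,433),f(766,420)],95);d=b[1]-b[0]
print(b.mean(0).round(1),np.hypot(*d[:2]),np.degrees(np.arctan2(d[1],d[0])))
t=wplane(im,st,np.r_[f(426,528),f(375,528),f(478,528),f(426,450),f(426,605)],138)
print(t.round(1),np.linalg.norm(t[1]-t[2]),np.linalg.norm(t[3]-t[4]))
go(467.4,317.2,277,31.8)
E
```

```text
[467.4 317.6  95. ] 103.65792881801704 121.94694791295109
[[466.5 317.3 138. ]
 [469.7 311.8 138. ]
 [463.1 323.  138. ]
 [457.5 312.  138. ]
 [475.6 322.8 138. ]] 12.970560177844476 21.036350525208018
tcp [467.  315.7 378.3] shift [  1.2 101.3   1.1] F [ 1.1 -0.7  0.6] op 64.4
heading 30.82 tilt y [-5.e-04 -3.e-04 -1.e+00] ry -0.017
```

```bash
python3 -m inch '[{"angular":[0,-0.017,0],"travel":[0.8,20,1.4],"grip":0.5},{"angular":[0,0,0],"travel":[0,30,0],"grip":0.5},{"angular":[0,0,0],"travel":[0,30,0],"grip":0.5},{"angular":[0,0,0],"travel":[0,21,0],"grip":0.5},{"angular":[0,0,0],"travel":[0,0,0],"grip":0.5},{"angular":[0,0,0],"travel":[0,0,0],"grip":0}]'
python3 -m inch '[{"angular":[0,0,0],"travel":[0,0,0],"grip":-1},{"angular":[0,0,0],"travel":[0,0,0],"grip":-1},{"angular":[0,0,0],"travel":[0,0,0],"grip":-1},{"angular":[0,0,0],"travel":[0,0,0],"grip":-1},{"angular":[0,0,0],"travel":[0,0,0],"grip":-1},{"angular":[0,0,0],"travel":[0,0,0],"grip":-1}]' 80
python3 -c "
from h import *
look('h2')"
```

```text
time: 32.58
tcp_pos: [467.3, 317.5, 278.6]
orientation: [[0.849, 0.001, -0.529], [0.529, 0.001, 0.849], [0.001, -1.0, -0.0]]
contact_force: [0.0, 0.3, 0.1]
opening: 47.1
time: 33.33
tcp_pos: [467.3, 317.6, 278.7]
orientation: [[0.848, 0.001, -0.53], [0.53, 0.001, 0.848], [0.002, -1.0, 0.0]]
contact_force: [-0.1, -0.1, 7.0]
opening: 12.8
t 33.325 tcp [467.3 317.6 278.7] q [ 0.6   0.4  -0.1   1.07  0.    0.04] x [0.848 0.53  0.002] F [-0.1 -0.1  7. ] op 12.782238106412828
```

View pics/h2.png

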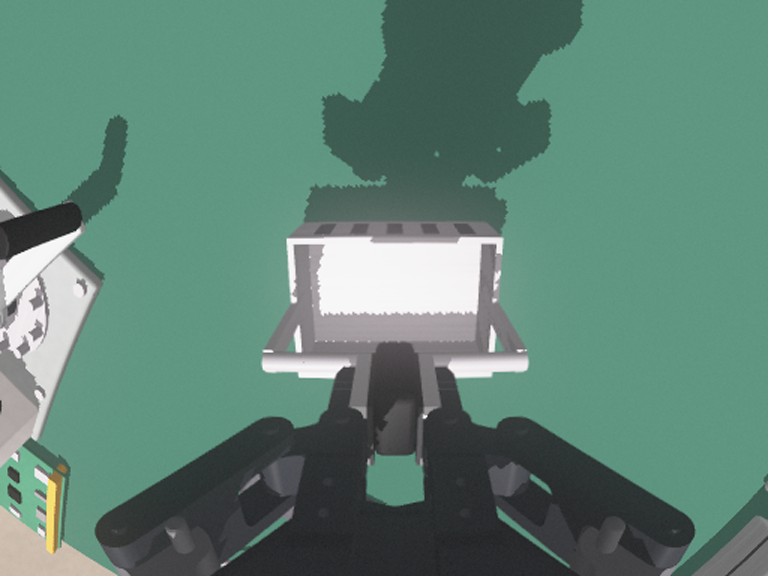

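```bash
python3 -m inch '[{"angular":[0,0,0],"travel":[0,-10,0],"grip":-1},{"angular":[0,0,0],"travel":[0,-20,0],"grip":-1},{"angular":[0,0,0],"travel":[0,-18,0],"grip":-1},{"angular":[0,0.165,0],"travel":[-5,0,0],"grip":-1},{"angular":[0,0.165,0],"travel":[0,0,0],"grip":-1},{"angular":[0,0.165,0],"travel":[0,0,0],"grip":-1},{"angular":[0,0.165,0],"travel":[0,0,0],"grip":-1},{"angular":[0,0,0],"travel":[0,0,0],"grip":-1}]' 100
python3 -c "
from h import *
look('h3');go(480,371,327,-5.7)"
```

```text
time: 34.38
tcp_pos: [462.8, 314.7, 326.1]
orientation: [[0.995, 0.0, 0.101], [-0.101, 0.0, 0.995], [0.0, -1.0, 0.0]]
contact_force: [-0.2, 0.7, -1.2]
opening: 12.7
t 34.375 tcp [462.8 314.7 326.1] q [ 0.6   0.36 -0.04  1.18 -0.    0.7 ] x [ 0.995 -0.101  0.   ] F [-0.2  0.7 -1.2] op 12.711116027267654
tcp [462.8 314.6 326. ] shift [11.6 -1.  57.8] F [ 0.7 -0.6 -1. ] op 12.9
heading -5.63 tilt y [ 1.e-04  0.e+00 -1.e+00] ry 0.001
```

View pics/h3.png

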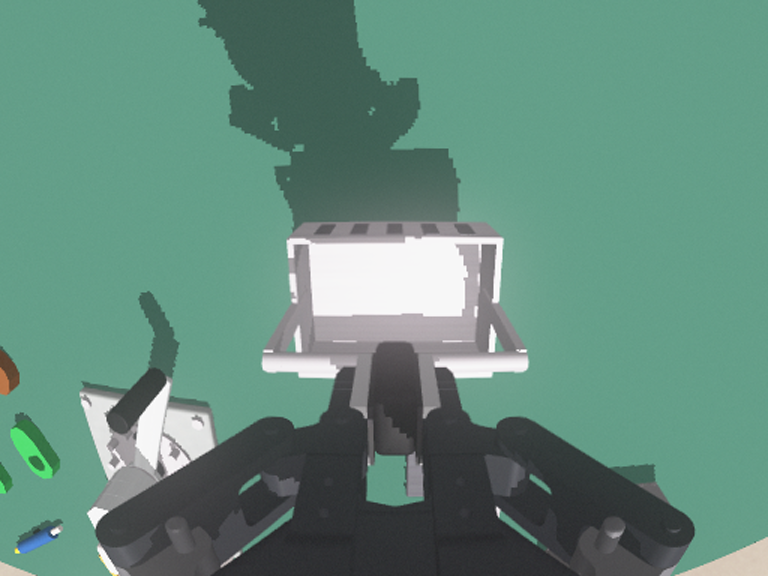

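```bash
python3 - <<'E'
from h import *
im=cams.get_image("scene");save(im,"h4s.png",5,(370,120,512,240))
im2=cams.get_image("top");save(im2,"h4t.png",5,(60,130,200,260))
np.savez("h4s.npz",**im);np.savez("h4t.npz",**im2)
E
```

```text
(no output)
```

View pics/h4s.png

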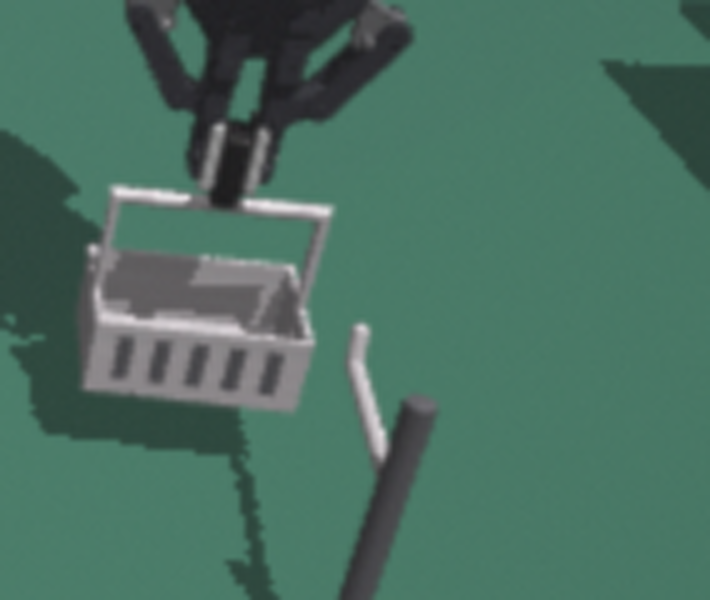

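View pics/h4t.png

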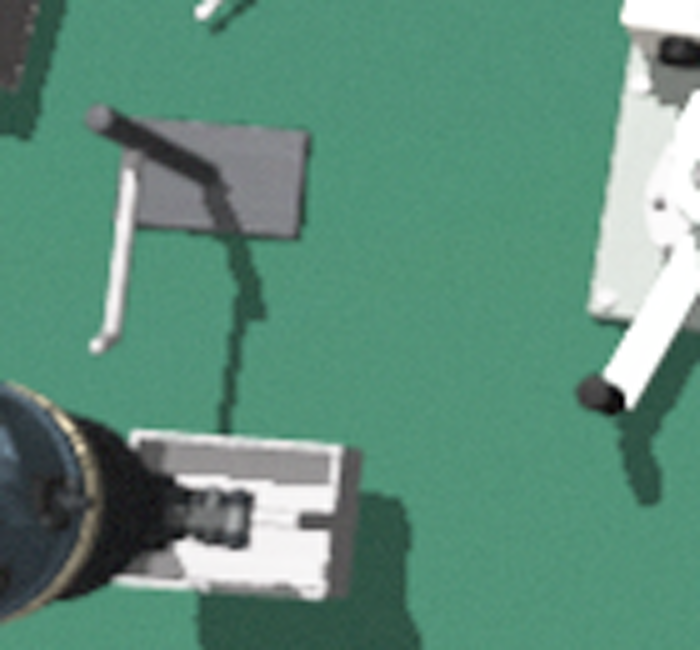

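```bash
python3 - <<'E'
from h import *
s=dict(np.load("h4s.npz"));t=dict(np.load("h4t.npz"))
S=lambda x,y:[x/5+369.5,y/5+119.5];T=lambda x,y:[x/5+59.5,y/5+129.5]
print("scene tip",plane(s,S(360,328),125),"bend",plane(s,S(355,362),109),"root",plane(s,S(380,462),109))
print("top tip",plane(t,T(98,346),125),"bend",plane(t,T(112,332),109),"root",plane(t,T(132,160),109),"post",plane(t,T(101,118),158))
e=plane(s,[S(115,190),S(330,212)],142.4);print("bar scene",e,e.mean(0))
print("post top scene",plane(s,S(420,404),158))
print("basket shadow/base dir",plane(t,[T(137,225),T(298,238),T(308,135)],4).round(1))
E
```

```text
scene tip [[547.41322267 366.63490271 125.        ]] bend [[552.30418394 367.05918042 109.        ]] root [[630.81676916 357.75871047 109.        ]]
top tip [[543.87639651 366.10980081 125.        ]] bend [[552.44631403 366.08020117 109.        ]] root [[638.4809067  358.62108891 109.        ]] post [[648.84353731 354.20239505 158.        ]]
bar scene [[457.07941388 265.95819926 142.4       ]
 [468.90418543 368.02676375 142.4       ]] [462.99179965 316.99248151 142.4       ]
post top scene [[655.51029214 354.84098028 158.        ]]
basket shadow/base dir [[623.7 396.6   4. ]
 [615.  308.9   4. ]
 [672.7 304.4   4. ]]
```

```bash
python3 -m inch '[{"angular":[0,0,0],"travel":[3,0,14],"grip":-1},{"angular":[0,0,0],"travel":[3,0,16],"grip":-1},{"angular":[0,0,0],"travel":[3,0,15],"grip":-1},{"angular":[0,0,0],"travel":[3,0,12],"grip":-1},{"angular":[0,0,0],"travel":[0,0,0],"grip":-1}]'
python3 -c "
from h import *
go(579.5,361.5,326,-5.6)
im=cams.get_image('top');save(im,'h5t.png',5,(60,130,200,260))
im=cams.get_image('scene');save(im,'h5s.png',5,(370,120,512,240))"
```

```text
time: 35.15
tcp_pos: [480.7, 371.0, 325.3]
orientation: [[0.995, -0.0, 0.1], [-0.1, -0.0, 0.995], [-0.0, -1.0, -0.0]]
contact_force: [-0.0, -0.5, -2.6]
opening: 12.7
tcp [480.7 371.  325.3] shift [99.3 -0.7  0.4] F [-0.  -0.5 -2.6] op 12.7
heading -5.76 tilt y [-2.e-04 -1.e-04 -1.e+00] ry -0.003
```

View pics/h5s.png

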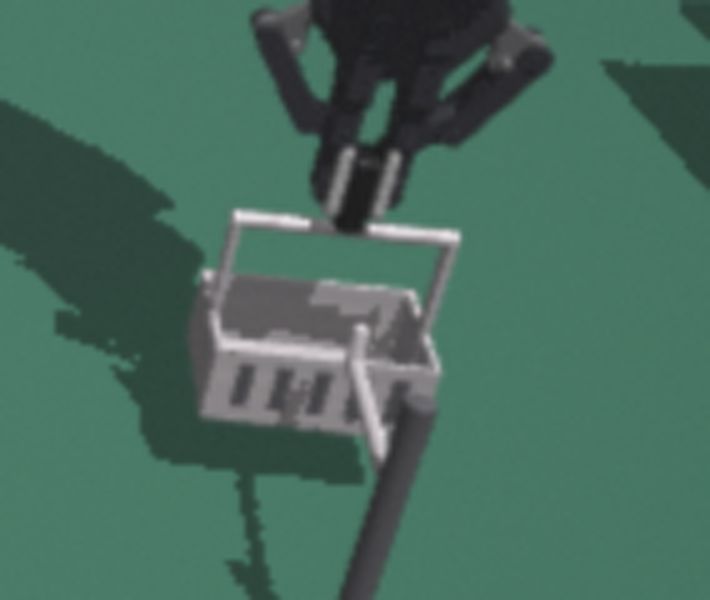

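```bash
python3 -m inch '[{"angular":[0,0,0],"travel":[12,0,0],"grip":-1},{"angular":[0,0,0],"travel":[12,0,0],"grip":-1},{"angular":[0,0,0],"travel":[12,0,0],"grip":-1},{"angular":[0,0,0],"travel":[12,0,0],"grip":-1},{"angular":[0,0,0],"travel":[12,0,0],"grip":-1},{"angular":[0,0,0],"travel":[0,0,0],"grip":-1}]'
python3 -c "
from h import *
go(579.5,361.5,326,-5.6)
im=cams.get_image('scene');save(im,'h6s.png',5,(370,120,512,240))"
```

```text
time: 36.0
tcp_pos: [541.1, 363.8, 325.4]
orientation: [[0.995, -0.0, 0.102], [-0.102, -0.0, 0.995], [-0.0, -1.0, -0.0]]
contact_force: [-0.8, -0.3, -1.6]
opening: 12.7
tcp [541.1 363.8 325.4] shift [38.5 -0.7  1.6] F [-0.8 -0.3 -1.6] op 12.7
heading -5.88 tilt y [-1.e-04 -2.e-04 -1.e+00] ry -0.005
```

View pics/h6s.png

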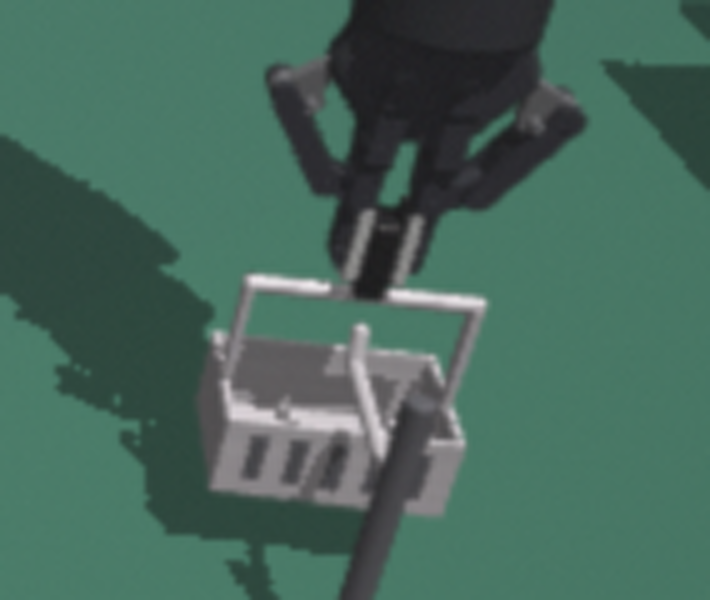

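Tip passes under the middle of the bar with room to spare; continue, then lower.

```bash
python3 -m inch '[{"angular":[0,0,0],"travel":[12,0,0.5],"grip":-1},{"angular":[0,0,0],"travel":[12,0,0.5],"grip":-1},{"angular":[0,0,0],"travel":[12,0,0.5],"grip":-1},{"angular":[0,0,0],"travel":[1,0,0],"grip":-1},{"angular":[0,0,0],"travel":[0,0,0],"grip":-1}]'
python3 -m inch '[{"angular":[0,0,0],"travel":[0,6,0],"grip":-1},{"angular":[0,0,0],"travel":[0,6,0],"grip":-1},{"angular":[0,0,0],"travel":[0,6,0],"grip":-1},{"angular":[0,0,0],"travel":[0,0,0],"grip":-1}]'
python3 -c "
from h import *
go(579.5,361.5,300.7,-5.6)
im=cams.get_image('scene');save(im,'h7s.png',5,(370,120,512,240))"
```

```text
time: 36.67
tcp_pos: [577.1, 361.9, 325.6]
orientation: [[0.995, -0.0, 0.102], [-0.102, -0.0, 0.995], [-0.0, -1.0, -0.0]]
contact_force: [0.1, 0.7, -1.1]
opening: 12.9
time: 37.17
tcp_pos: [577.0, 361.7, 307.0]
orientation: [[0.995, -0.001, 0.102], [-0.102, -0.001, 0.995], [-0.001, -1.0, -0.001]]
contact_force: [0.8, 0.6, -0.5]
opening: 12.7
tcp [577.  361.7 307. ] shift [2.5 6.3 0.1] F [ 0.8  0.6 -0.5] op 12.7
heading -5.83 tilt y [-9.e-04 -6.e-04 -1.e+00] ry -0.004
```

View pics/h7s.png

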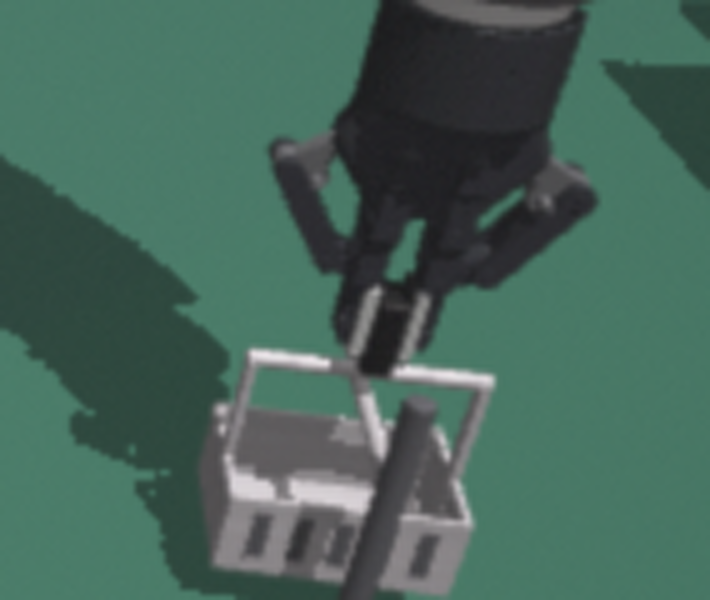

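```bash
python3 -m inch '[{"angular":[0,0,0],"travel":[0,0,-2],"grip":-1},{"angular":[0,0,0],"travel":[0,3,0],"grip":-1},{"angular":[0,0,0],"travel":[0,2,0],"grip":-1},{"angular":[0,0,0],"travel":[0,0,0],"grip":-1}]'
python3 -m inch '[{"angular":[0,0,0],"travel":[0,1,0],"grip":-1},{"angular":[0,0,0],"travel":[0,0,0],"grip":-1}]'

```

```text
time: 37.72
tcp_pos: [576.9, 359.8, 302.5]
orientation: [[0.995, -0.0, 0.102], [-0.102, -0.0, 0.995], [-0.0, -1.0, -0.0]]
contact_force: [-0.4, -0.1, -1.4]
opening: 12.4
time: 37.98
tcp_pos: [577.0, 359.8, 301.6]
orientation: [[0.995, -0.0, 0.102], [-0.102, -0.0, 0.995], [-0.0, -1.0, -0.0]]
contact_force: [0.7, -0.6, -1.9]
opening: 12.7
```

```bash
python3 -m inch '[{"angular":[0,0,0],"travel":[0,1,0],"grip":-1},{"angular":[0,0,0],"travel":[0,0,0],"grip":-1}]'
python3 -m inch '[{"angular":[0,0,0],"travel":[0,0.7,0],"grip":-1},{"angular":[0,0,0],"travel":[0,0,0],"grip":-1}]'

```

```text
time: 38.22
tcp_pos: [577.0, 359.8, 300.7]
orientation: [[0.995, 0.0, 0.102], [-0.102, -0.0, 0.995], [0.0, -1.0, -0.0]]
contact_force: [-0.8, -0.6, -1.6]
opening: 12.9
time: 38.48
tcp_pos: [577.0, 359.8, 300.3]
orientation: [[0.995, 0.0, 0.102], [-0.102, 0.0, 0.995], [0.0, -1.0, 0.0]]
contact_force: [-1.1, -0.1, 3.6]
opening: 12.6
```

```bash
python3 -m inch '[{"angular":[0,0,0],"travel":[0,0,0],"grip":-0.3},{"angular":[0,0,0],"travel":[0,0,0],"grip":-0.2},{"angular":[0,0,0],"travel":[0,0,0],"grip":0},{"angular":[0,0,0],"travel":[0,0,0],"grip":0},{"angular":[0,0,0],"travel":[0,0,0],"grip":0}]'
python3 -c "
from h import *
im=cams.get_image('scene');save(im,'h8s.png',5,(370,120,512,240));look('h8')"
```

```text
time: 39.1
tcp_pos: [577.0, 359.8, 300.0]
orientation: [[0.995, 0.0, 0.102], [-0.102, -0.0, 0.995], [0.0, -1.0, -0.0]]
contact_force: [0.9, 0.2, -0.4]
opening: 42.3
t 39.15 tcp [577.  359.8 300. ] q [ 0.56  0.63  0.32  1.26 -0.    0.66] x [ 0.995 -0.102 -0.   ] F [ 0.2  0.6 -0.4] op 42.668483297828544
```

View pics/h8s.png

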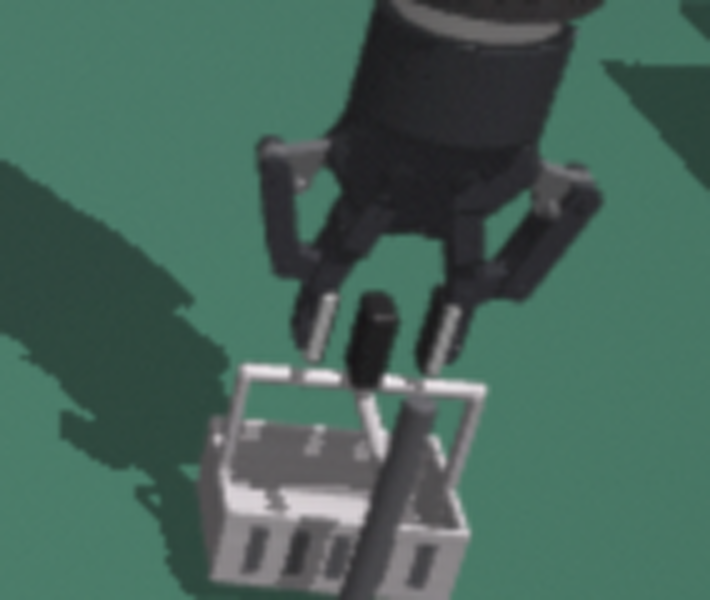

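View pics/h8.png

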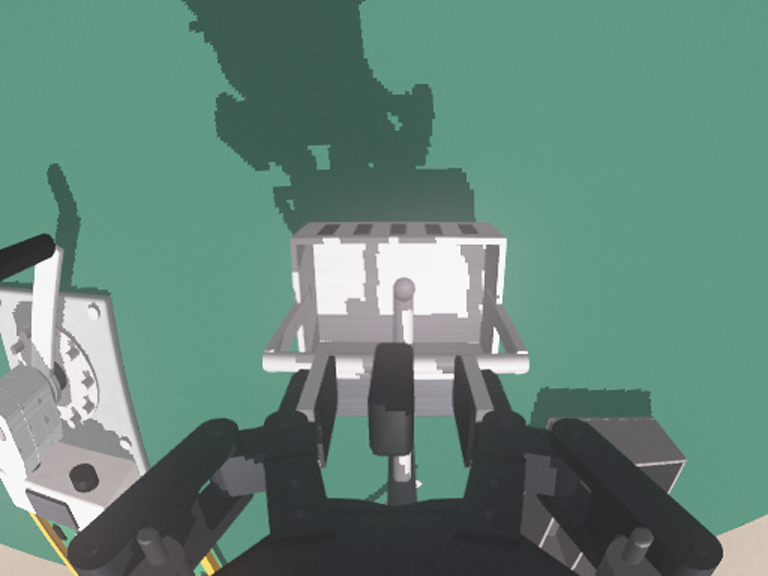

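The basket hangs by the middle of its bar on the rod, and the rod tip shows at (404,290) in front of it. I lift clear and go to the lever.

```bash
python3 -m inch '[{"angular":[0,0,0],"travel":[0,-15,0],"grip":0},{"angular":[0,0,0],"travel":[0,-25,0],"grip":0},{"angular":[0,0,0],"travel":[0,-30,0],"grip":0},{"angular":[0,0,0],"travel":[0,-10,0],"grip":0},{"angular":[0,0,0],"travel":[0,0,0],"grip":0}]'
python3 -c "
from h import *
im=cams.get_image('scene');save(im,'i1s.png',3,(330,120,512,290));go(521,130,340,-8.7)"
```

```text
time: 39.83
tcp_pos: [577.1, 359.9, 380.6]
orientation: [[0.995, 0.001, 0.102], [-0.102, 0.001, 0.995], [0.001, -1.0, 0.001]]
contact_force: [0.5, -0.3, 0.5]
opening: 42.6
tcp [577.  359.8 379.6] shift [ -32.4   39.6 -234.3] F [-1.3 -0.7  0.2] op 42.8
heading -5.83 tilt y [-2.e-04 -1.e-04 -1.e+00] ry 0.05
```

View pics/i1s.png

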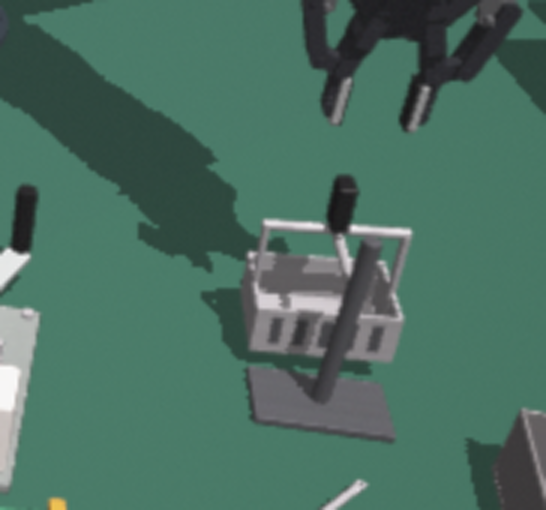

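```bash
python3 -m inch '[{"angular":[0,0,0],"travel":[-5.4,0,-39],"grip":0},{"angular":[0,0,0],"travel":[-5.4,8,-39],"grip":0},{"angular":[0,0,0],"travel":[-5.4,8,-39],"grip":0},{"angular":[0,0,0],"travel":[-5.4,8,-39],"grip":0},{"angular":[0,0,0],"travel":[-5.4,8,-39],"grip":0},{"angular":[0,0,0],"travel":[-5.4,8,-39],"grip":0},{"angular":[0,0.05,0],"travel":[0,0,0],"grip":0},{"angular":[0,0,0],"travel":[0,0,0],"grip":0}]'
python3 -c "
from h import *
look('i2');im,st=load('i2');save(im,'i2c.png',5,(200,130,330,250))"
```

```text
time: 40.88
tcp_pos: [520.6, 129.9, 339.2]
orientation: [[0.988, -0.001, 0.152], [-0.152, -0.0, 0.988], [-0.001, -1.0, -0.0]]
contact_force: [0.1, 0.3, -0.9]
opening: 42.8
t 40.875 tcp [520.6 129.9 339.2] q [ 0.24  0.31 -0.07  1.19  0.    0.4 ] x [ 0.988 -0.152 -0.001] F [ 0.1  0.3 -0.9] op 42.8115521823399
```

View pics/i2.png

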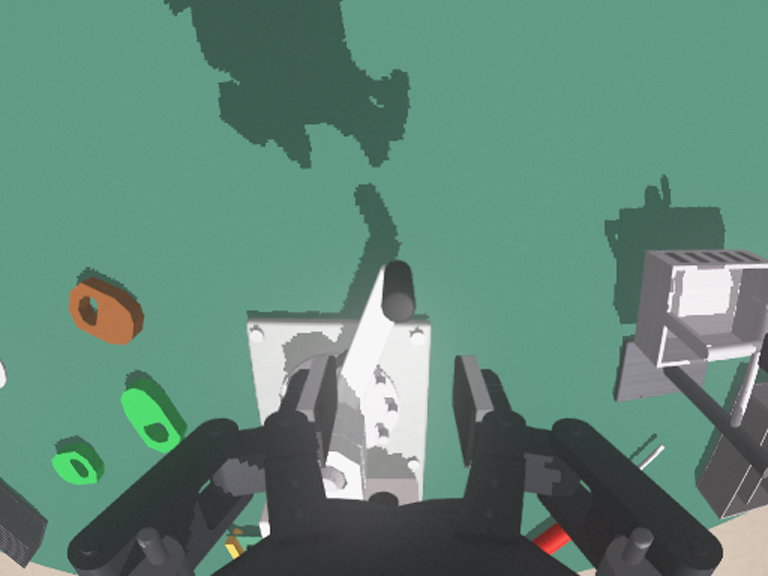

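View pics/i2c.png

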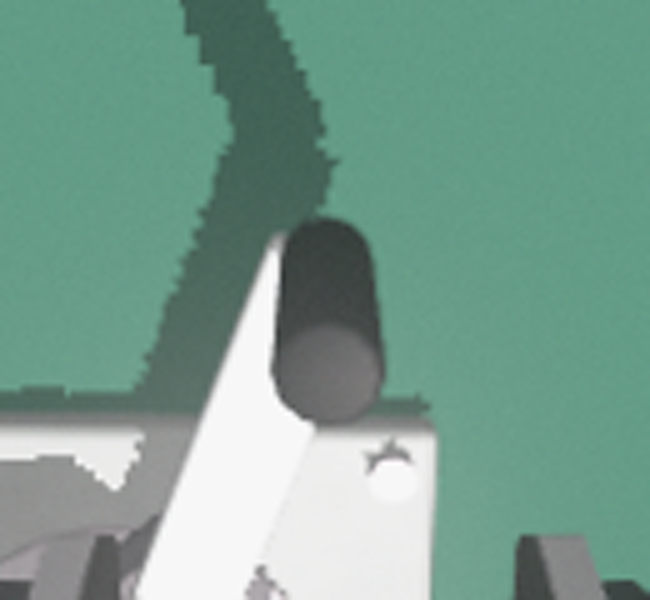

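```bash
python3 - <<'E'
from h import *
im,st=load("i2")
q=np.array([[329,373]])/5+[199.5,129.5]
hd=wplane(im,st,q,100)[0];sh=np.array([627.1,69,100]);d=hd-sh
a=np.arctan2(d[1],d[0]);print(hd.round(1),"r",np.hypot(*d[:2]),np.degrees(a))
R=np.array(st["orientation"]);p0=sh+125*np.array([np.cos(a),np.sin(a),0])
prev=p0
for f in np.r_[np.linspace(0,.728,9),.728+.03]:
    p=sh+125*np.array([np.cos(a+f),np.sin(a+f),0]);print(round(f,3),(R.T@(p-prev)).round(1),(R.T@(p-p0)).round(1));prev=p
print("shift to centre",(R.T@(p0-st["tcp_pos"])).round(1))
E
```

```text
[518.3 131.4 100. ] r 125.43443621119044 150.15599745424566
0.0 [0. 0. 0.] [0. 0. 0.]
0.091 [ -3.6   0.  -10.8] [ -3.6   0.  -10.8]
0.182 [ -2.6   0.  -11.1] [ -6.2   0.  -21.8]
0.273 [ -1.6   0.  -11.3] [ -7.8   0.  -33.1]
0.364 [ -0.6   0.  -11.4] [ -8.4   0.  -44.5]
0.455 [  0.5   0.  -11.4] [ -7.9   0.  -55.8]
0.546 [  1.5   0.  -11.3] [ -6.4   0.  -67.1]
0.637 [  2.5   0.  -11.1] [ -3.9   0.  -78.2]
0.728 [  3.5   0.  -10.8] [ -0.4   0.  -89. ]
0.758 [ 1.4  0.  -3.5] [  1.    0.  -92.5]
shift to centre [ -1.8 239.2   1.1]
```

```bash
python3 -m inch '[{"angular":[0,0,0],"travel":[-1.8,20,1.1],"grip":0},{"angular":[0,0,0],"travel":[0,30,0],"grip":0},{"angular":[0,0,0],"travel":[0,25,0],"grip":0},{"angular":[0,0,0],"travel":[0,20,0],"grip":0},{"angular":[0,0,0],"travel":[0,12,0],"grip":0},{"angular":[0,0,0],"travel":[0,0,0],"grip":0}]'
python3 -c "
from h import *
look('i3')"
```

```text
time: 41.68
tcp_pos: [519.1, 131.9, 232.4]
orientation: [[0.989, -0.001, 0.15], [-0.15, -0.0, 0.989], [-0.001, -1.0, -0.001]]
contact_force: [-0.2, 0.3, -0.5]
opening: 42.4
t 41.675 tcp [519.1 131.9 232.4] q [ 0.25  0.38 -0.26  0.94  0.    0.4 ] x [ 0.989 -0.15  -0.001] F [-0.2  0.3 -0.5] op 42.43036897600874
```

View pics/i3.png

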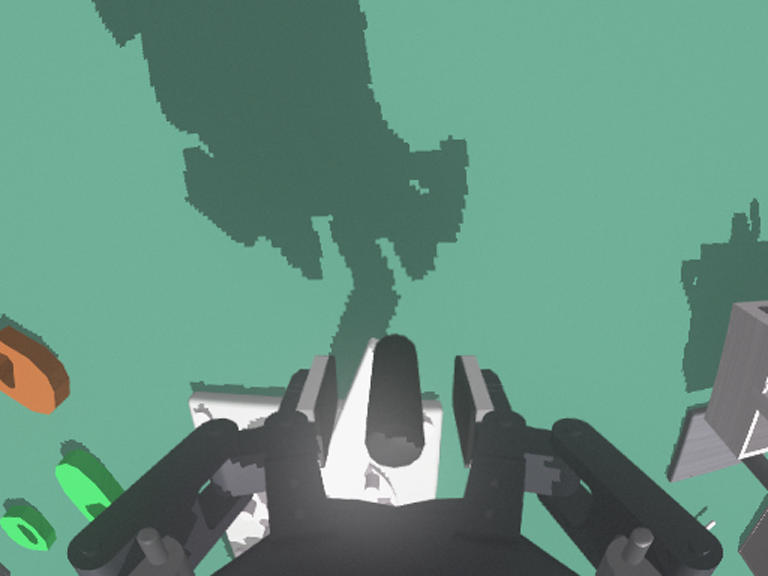

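```bash
python3 -m inch '[{"angular":[0,0,0],"travel":[0,0,-12],"grip":0},{"angular":[0,0,0],"travel":[-3.6,0,-10.8],"grip":0},{"angular":[0,0,0],"travel":[-2.6,0,-11.1],"grip":0},{"angular":[0,0,0],"travel":[-1.6,0,-11.3],"grip":0},{"angular":[0,0,0],"travel":[-0.6,0,-11.4],"grip":0},{"angular":[0,0,0],"travel":[0.5,0,-11.4],"grip":0},{"angular":[0,0,0],"travel":[1.5,0,-11.3],"grip":0},{"angular":[0,0,0],"travel":[2.0,0,-8],"grip":0}]'
python3 -m inch '[{"angular":[0,0,0],"travel":[0,0,0],"grip":0},{"angular":[0,0,0],"travel":[0,0,0],"grip":0}]'
python3 -c "
from h import *
look('i4');im,st=load('i4')
q=wproj(im,st,[518.3,131.4,100]);print(q)"
```

```text
time: 42.72
tcp_pos: [501.2, 45.2, 233.1]
orientation: [[0.988, -0.001, 0.152], [-0.152, 0.001, 0.988], [-0.001, -1.0, 0.0]]
contact_force: [-2.4, 5.1, 0.0]
opening: 42.5
time: 42.98
tcp_pos: [501.6, 46.0, 233.1]
orientation: [[0.988, -0.0, 0.151], [-0.151, 0.0, 0.988], [-0.0, -1.0, 0.0]]
contact_force: [-1.6, 3.6, 0.5]
opening: 42.5
t 42.975 tcp [501.6  46.  233.1] q [ 0.09  0.32 -0.34  0.91  0.    0.24] x [ 0.988 -0.151 -0.   ] F [-1.6  3.6  0.5] op 42.527471719132635
[[439.43109461 290.33401526]]
```

View pics/i4.png

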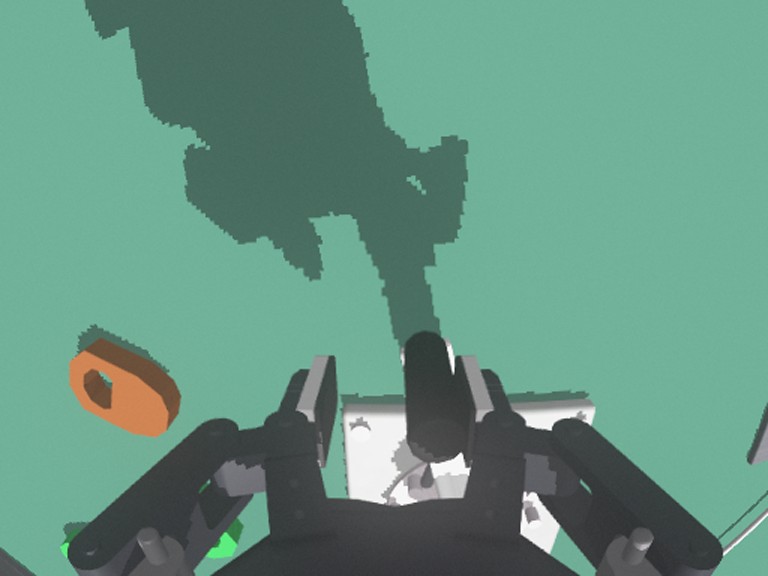

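```bash
python3 -m inch '[{"angular":[0,0,0],"travel":[1,0,-3],"grip":0},{"angular":[0,0,0],"travel":[0,0,0],"grip":0}]'
python3 -m inch '[{"angular":[0,0,0],"travel":[0.7,0,-2],"grip":0},{"angular":[0,0,0],"travel":[0,0,0],"grip":0}]'
python3 -m inch '[{"angular":[0,0,0],"travel":[0.3,0,-1],"grip":0},{"angular":[0,0,0],"travel":[0,0,0],"grip":0}]'

```

```text
time: 43.28
tcp_pos: [502.3, 43.1, 233.0]
orientation: [[0.989, -0.0, 0.151], [-0.151, 0.0, 0.989], [-0.0, -1.0, 0.0]]
contact_force: [-1.9, 2.7, -0.0]
opening: 43.0
time: 43.52
tcp_pos: [502.7, 41.0, 233.0]
orientation: [[0.989, -0.0, 0.151], [-0.151, 0.0, 0.989], [-0.0, -1.0, 0.0]]
contact_force: [-2.5, 3.7, 0.1]
opening: 42.7
time: 43.78
tcp_pos: [502.8, 39.9, 233.0]
orientation: [[0.989, -0.0, 0.151], [-0.151, 0.0, 0.989], [-0.0, -1.0, 0.0]]
contact_force: [-2.6, 3.8, -0.1]
opening: 42.9
```

```bash
python3 -m inch '[{"angular":[0,0,0],"travel":[1.2,0,-3.5],"grip":0},{"angular":[0,0,0],"travel":[1,0,-3],"grip":0},{"angular":[0,0,0],"travel":[0,0,0],"grip":0}]'
python3 -m inch '[{"angular":[0,0,0],"travel":[0.5,0,-1.5],"grip":0},{"angular":[0,0,0],"travel":[0,0,0],"grip":0}]'
python3 -m inch '[{"angular":[0,0,0],"travel":[0.5,0,-1.5],"grip":0},{"angular":[0,0,0],"travel":[0,0,0],"grip":0}]'

```

```text
time: 44.15
tcp_pos: [504.1, 33.0, 233.0]
orientation: [[0.988, -0.0, 0.151], [-0.151, -0.0, 0.988], [-0.0, -1.0, -0.0]]
contact_force: [-1.6, 4.5, -0.2]
opening: 42.8
time: 44.4
tcp_pos: [504.3, 31.6, 233.0]
orientation: [[0.989, -0.0, 0.151], [-0.151, -0.0, 0.989], [-0.0, -1.0, -0.0]]
contact_force: [-2.8, 4.2, -0.1]
opening: 42.6
time: 44.65
tcp_pos: [504.5, 30.4, 233.0]
orientation: [[0.989, -0.0, 0.151], [-0.151, 0.001, 0.989], [-0.001, -1.0, 0.001]]
contact_force: [-2.9, 9.1, -0.2]
opening: 43.2
```

```bash
python3 -m inch '[{"angular":[0,0,0],"travel":[0.1,0,-1],"grip":0},{"angular":[0,0,0],"travel":[0,0,0],"grip":0}]'
python3 -c "
from h import *
im=cams.get_image('scene');save(im,'i5s.png',4,(220,170,400,290))"
python3 -m inch '[{"angular":[0,0,0],"travel":[-2.0,0,5],"grip":0},{"angular":[0,0,0],"travel":[-4,0,12],"grip":0},{"angular":[0,0,0],"travel":[-2,0,11],"grip":0},{"angular":[0,0,0],"travel":[-1.5,0,11.3],"grip":0},{"angular":[0,0,0],"travel":[-0.5,0,11.4],"grip":0},{"angular":[0,0,0],"travel":[0.6,0,11.4],"grip":0},{"angular":[0,0,0],"travel":[1.6,0,11.3],"grip":0},{"angular":[0,0,0],"travel":[2.6,0,11.1],"grip":0}]'
python3 -c "
from h import *
go(518.9,131.6,233)"
```

```text
time: 44.9
tcp_pos: [504.5, 29.7, 233.0]
orientation: [[0.989, -0.0, 0.15], [-0.15, 0.002, 0.989], [-0.001, -1.0, 0.002]]
contact_force: [-2.5, 13.3, -1.9]
opening: 42.6
time: 45.95
tcp_pos: [512.4, 114.0, 233.0]
orientation: [[0.989, -0.0, 0.151], [-0.151, -0.0, 0.989], [-0.0, -1.0, -0.0]]
contact_force: [0.7, 0.9, -0.1]
opening: 42.6
tcp [512.4 114.  233. ] shift [ 3.7 -0.  18.4] F [ 0.7  0.9 -0.1] op 42.6
heading -8.7 tilt y [-1.e-04 -1.e-04 -1.e+00]
```

View pics/i5s.png

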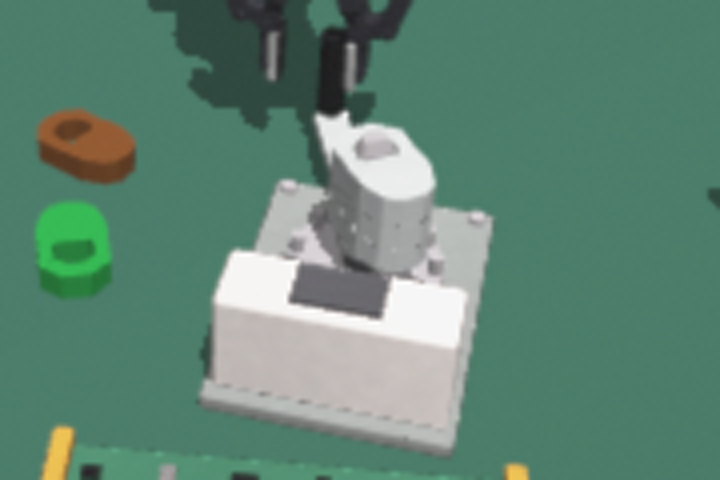

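Full stroke reached and the shaft has turned. I finish the return to rest and check.

```bash
python3 -m inch '[{"angular":[0,0,0],"travel":[3.2,0,10],"grip":0},{"angular":[0,0,0],"travel":[0.5,0,8.4],"grip":0},{"angular":[0,0,0],"travel":[0,0,0],"grip":0},{"angular":[0,0,0],"travel":[0,0,0],"grip":0},{"angular":[0,0,0],"travel":[0,0,0],"grip":0}]'
python3 -c "
from h import *
look('j1');go(518.9,131.6,233)
im=cams.get_image('top');save(im,'j1t.png',5,(160,130,280,240))"
```

```text
time: 46.58
tcp_pos: [518.5, 130.6, 233.0]
orientation: [[0.988, -0.0, 0.152], [-0.152, -0.0, 0.988], [-0.0, -1.0, -0.0]]
contact_force: [0.1, -0.5, 0.1]
opening: 42.6
t 46.575 tcp [518.5 130.6 233. ] q [ 0.25  0.38 -0.26  0.93 -0.    0.4 ] x [ 0.988 -0.152 -0.   ] F [ 0.1 -0.5  0.1] op 42.58181504558934
tcp [518.6 130.6 233. ] shift [0.2 0.  1. ] F [-0.1  0.3 -0.5] op 42.9
heading -8.72 tilt y [-0. -0. -1.]
```

View pics/j1.png

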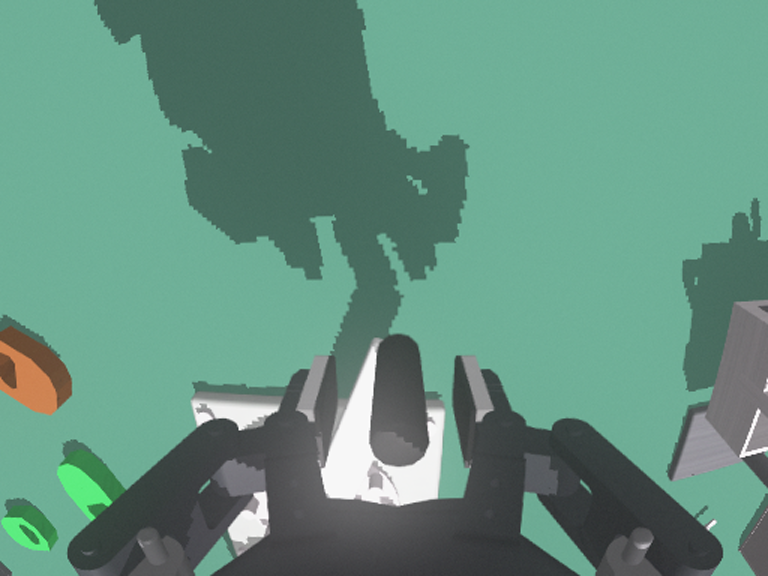

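View pics/j1t.png

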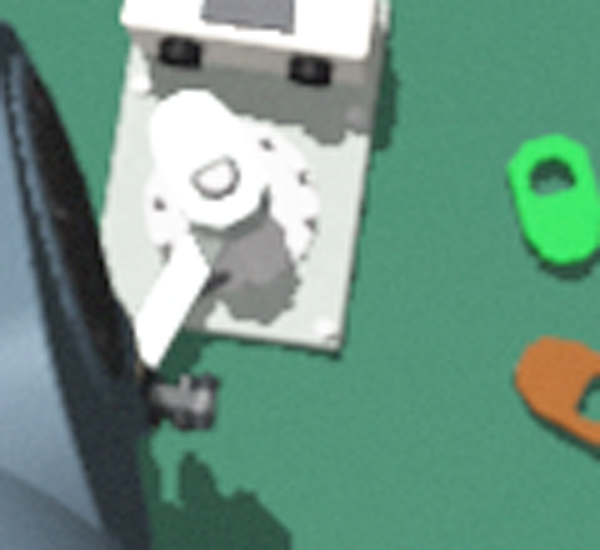

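```bash
python3 -m inch '[{"angular":[0,0,0],"travel":[0,0,-12],"grip":0},{"angular":[0,0,0],"travel":[-3.6,0,-10.8],"grip":0},{"angular":[0,0,0],"travel":[-2.6,0,-11.1],"grip":0},{"angular":[0,0,0],"travel":[-1.6,0,-11.3],"grip":0},{"angular":[0,0,0],"travel":[-0.6,0,-11.4],"grip":0},{"angular":[0,0,0],"travel":[0.5,0,-11.4],"grip":0},{"angular":[0,0,0],"travel":[1.5,0,-11.3],"grip":0},{"angular":[0,0,0],"travel":[2.0,0,-8],"grip":0}]'
python3 -m inch '[{"angular":[0,0,0],"travel":[1,0,-4],"grip":0},{"angular":[0,0,0],"travel":[1.5,0,-4.5],"grip":0},{"angular":[0,0,0],"travel":[1.2,0,-4],"grip":0},{"angular":[0,0,0],"travel":[0.8,0,-2],"grip":0},{"angular":[0,0,0],"travel":[0,0,0],"grip":0},{"angular":[0,0,0],"travel":[0,0,0],"grip":0}]'
python3 -m inch '[{"angular":[0,0,0],"travel":[0.2,0,-1],"grip":0},{"angular":[0,0,0],"travel":[0,0,0],"grip":0}]'

```

```text
time: 47.68
tcp_pos: [500.4, 44.4, 232.9]
orientation: [[0.988, -0.001, 0.152], [-0.152, 0.001, 0.988], [-0.001, -1.0, 0.001]]
contact_force: [-2.2, 5.7, -0.4]
opening: 43.0
time: 48.42
tcp_pos: [502.8, 30.5, 232.9]
orientation: [[0.989, -0.001, 0.151], [-0.151, 0.002, 0.989], [-0.001, -1.0, 0.001]]
contact_force: [-4.3, 10.2, 1.6]
opening: 42.7
time: 48.68
tcp_pos: [502.8, 29.9, 232.9]
orientation: [[0.989, -0.001, 0.15], [-0.15, 0.003, 0.989], [-0.001, -1.0, 0.003]]
contact_force: [-5.0, 14.5, 1.0]
opening: 42.8
```

Stop reached again (15 N). Returning.

```bash
python3 -m inch '[{"angular":[0,0,0],"travel":[-2.0,0,5],"grip":0},{"angular":[0,0,0],"travel":[-3,0,12],"grip":0},{"angular":[0,0,0],"travel":[-2,0,11],"grip":0},{"angular":[0,0,0],"travel":[-1.5,0,11.3],"grip":0},{"angular":[0,0,0],"travel":[-0.5,0,11.4],"grip":0},{"angular":[0,0,0],"travel":[0.6,0,11.4],"grip":0},{"angular":[0,0,0],"travel":[1.6,0,11.3],"grip":0},{"angular":[0,0,0],"travel":[2.6,0,11.1],"grip":0}]'
python3 -m inch '[{"angular":[0,0,0],"travel":[3.5,0,10],"grip":0},{"angular":[0,0,0],"travel":[1.0,0,8.4],"grip":0},{"angular":[0,0,0],"travel":[0,0,0],"grip":0},{"angular":[0,0,0],"travel":[0,0,0],"grip":0},{"angular":[0,0,0],"travel":[0,0,0],"grip":0}]'
python3 -c "
from h import *
look('j2');go(518.9,131.6,233)
im=cams.get_image('top');save(im,'j2t.png',5,(160,130,280,240))"
```

```text
time: 49.68
tcp_pos: [512.3, 114.1, 233.0]
orientation: [[0.989, -0.0, 0.151], [-0.151, -0.0, 0.989], [-0.0, -1.0, -0.0]]
contact_force: [1.4, 1.2, 1.1]
opening: 42.5
time: 50.3
tcp_pos: [519.1, 130.6, 233.0]
orientation: [[0.988, -0.0, 0.152], [-0.152, -0.0, 0.988], [-0.0, -1.0, -0.0]]
contact_force: [-0.3, 0.7, 0.2]
opening: 42.9
t 50.3 tcp [519.1 130.6 233. ] q [ 0.25  0.38 -0.26  0.93 -0.    0.4 ] x [ 0.988 -0.152 -0.   ] F [-0.3  0.7  0.2] op 42.85895438496077
tcp [519.1 130.6 233. ] shift [-0.4  0.   0.9] F [ 0.3  0.  -0.2] op 42.4
heading -8.72 tilt y [-1.e-04 -1.e-04 -1.e+00]
```

View pics/j2.png

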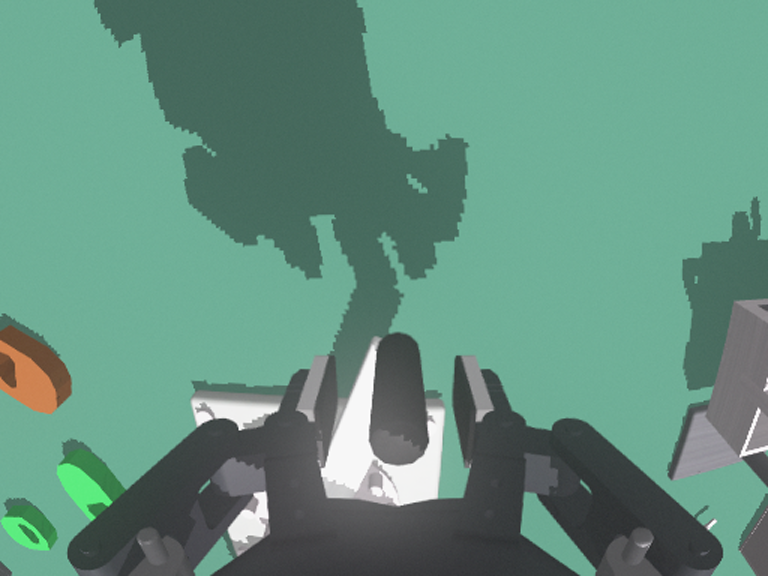

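View pics/j2t.png

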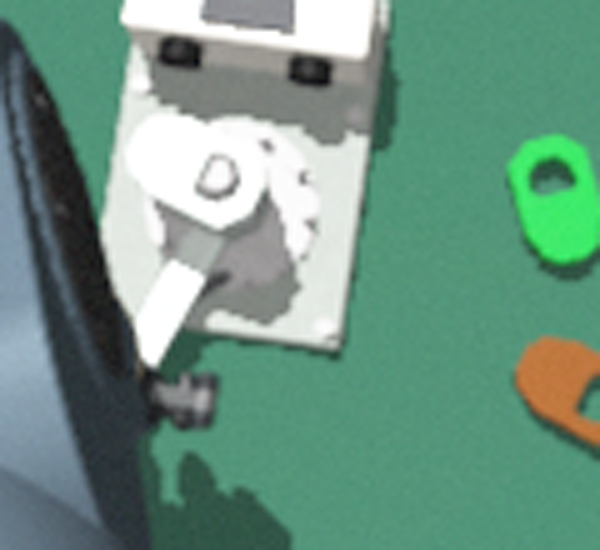

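Second notch is on (nose turned another ~36°) and the lever is at rest. Third stroke.

```bash
python3 -m inch '[{"angular":[0,0,0],"travel":[0,0,-12],"grip":0},{"angular":[0,0,0],"travel":[-3.6,0,-10.8],"grip":0},{"angular":[0,0,0],"travel":[-2.6,0,-11.1],"grip":0},{"angular":[0,0,0],"travel":[-1.6,0,-11.3],"grip":0},{"angular":[0,0,0],"travel":[-0.6,0,-11.4],"grip":0},{"angular":[0,0,0],"travel":[0.5,0,-11.4],"grip":0},{"angular":[0,0,0],"travel":[1.5,0,-11.3],"grip":0},{"angular":[0,0,0],"travel":[2.0,0,-8],"grip":0}]'
python3 -m inch '[{"angular":[0,0,0],"travel":[1,0,-4],"grip":0},{"angular":[0,0,0],"travel":[1.5,0,-4.5],"grip":0},{"angular":[0,0,0],"travel":[1.2,0,-4],"grip":0},{"angular":[0,0,0],"travel":[0.8,0,-2],"grip":0},{"angular":[0,0,0],"travel":[0,0,0],"grip":0},{"angular":[0,0,0],"travel":[0,0,0],"grip":0}]'
python3 -m inch '[{"angular":[0,0,0],"travel":[0.2,0,-1],"grip":0},{"angular":[0,0,0],"travel":[0,0,0],"grip":0}]'

```

```text
time: 51.4
tcp_pos: [500.9, 44.4, 232.9]
orientation: [[0.988, -0.001, 0.152], [-0.152, 0.001, 0.988], [-0.001, -1.0, 0.0]]
contact_force: [-2.5, 4.3, -0.1]
opening: 42.8
time: 52.15
tcp_pos: [503.4, 30.6, 232.9]
orientation: [[0.989, -0.001, 0.151], [-0.151, 0.002, 0.989], [-0.001, -1.0, 0.001]]
contact_force: [-4.5, 8.4, 1.7]
opening: 42.7
time: 52.4
tcp_pos: [503.5, 29.8, 232.9]
orientation: [[0.989, -0.001, 0.15], [-0.15, 0.003, 0.989], [-0.001, -1.0, 0.002]]
contact_force: [-4.5, 13.5, -0.1]
opening: 42.7
```

```bash
python3 -m inch '[{"angular":[0,0,0],"travel":[-2.0,0,5],"grip":0},{"angular":[0,0,0],"travel":[-3,0,12],"grip":0},{"angular":[0,0,0],"travel":[-2,0,11],"grip":0},{"angular":[0,0,0],"travel":[-1.5,0,11.3],"grip":0},{"angular":[0,0,0],"travel":[-0.5,0,11.4],"grip":0},{"angular":[0,0,0],"travel":[0.6,0,11.4],"grip":0},{"angular":[0,0,0],"travel":[1.6,0,11.3],"grip":0},{"angular":[0,0,0],"travel":[2.6,0,11.1],"grip":0}]'
python3 -m inch '[{"angular":[0,0,0],"travel":[3,0,10],"grip":0},{"angular":[0,0,0],"travel":[0.7,0,8.4],"grip":0},{"angular":[0,0,0],"travel":[0,0,0],"grip":0},{"angular":[0,0,0],"travel":[0,0,0],"grip":0},{"angular":[0,0,0],"travel":[0,0,0],"grip":0}]'
python3 -m inch '[{"angular":[0,0,0],"travel":[0,-15,0],"grip":0},{"angular":[0,0,0],"travel":[0,-30,0],"grip":0},{"angular":[0,0,0],"travel":[0,-40,0],"grip":0},{"angular":[0,0,0],"travel":[-30,-15,0],"grip":0},{"angular":[0,0,0],"travel":[-40,0,0],"grip":0},{"angular":[0,0,0],"travel":[-40,0,0],"grip":0},{"angular":[0,0,0],"travel":[0,0,0],"grip":0},{"angular":[0,0,0],"travel":[0,0,0],"grip":0}]'
python3 - <<'E'
from h import *
look("k1",1.5)
im=cams.get_image('top');save(im,'k1t.png',4,(60,120,250,260))
im=cams.get_image('scene');save(im,'k1s.png',2.3,(70,120,410,300))
E
```

```text
time: 53.4
tcp_pos: [512.9, 114.1, 233.0]
orientation: [[0.988, -0.0, 0.151], [-0.151, -0.0, 0.988], [-0.0, -1.0, -0.0]]
contact_force: [0.3, 0.3, -0.4]
opening: 42.6
time: 54.02
tcp_pos: [518.9, 130.7, 233.0]
orientation: [[0.988, -0.0, 0.151], [-0.151, -0.0, 0.988], [-0.0, -1.0, -0.0]]
contact_force: [0.4, 0.6, -0.6]
opening: 42.1
time: 55.02
tcp_pos: [410.7, 147.7, 334.0]
orientation: [[0.989, 0.002, 0.151], [-0.151, 0.0, 0.989], [0.001, -1.0, 0.001]]
contact_force: [0.3, 0.0, -0.3]
opening: 42.8
t 55.025 tcp [410.7 147.7 334. ] q [ 0.35  0.11 -0.34  1.12 -0.    0.5 ] x [ 0.989 -0.151  0.001] F [ 0.3  0.  -0.3] op 42.76780931261653
```

View pics/k1t.png

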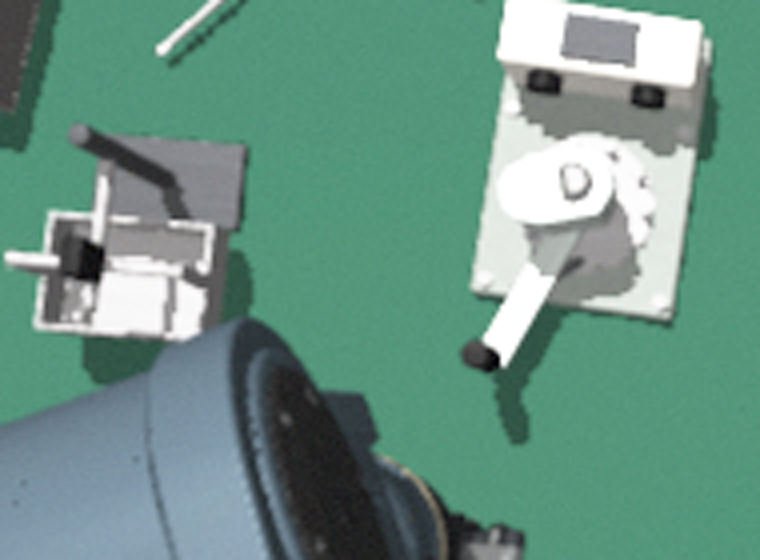

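View pics/k1.png

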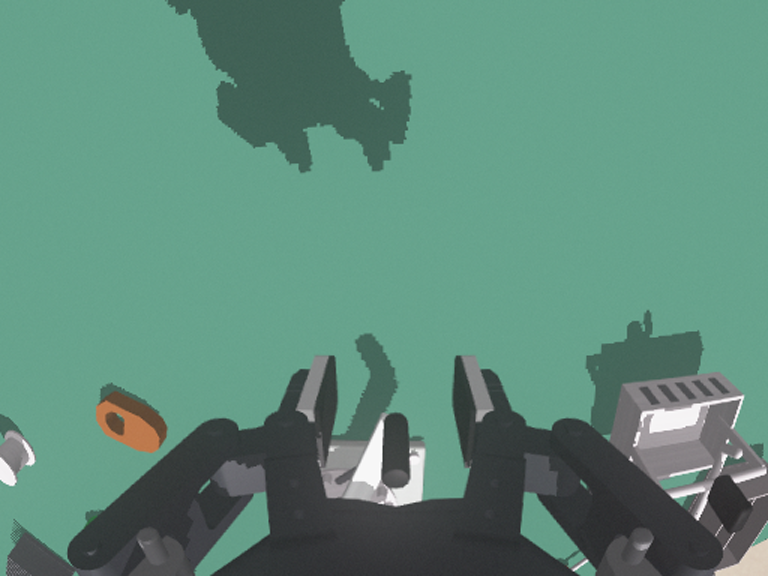

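View pics/k1s.png

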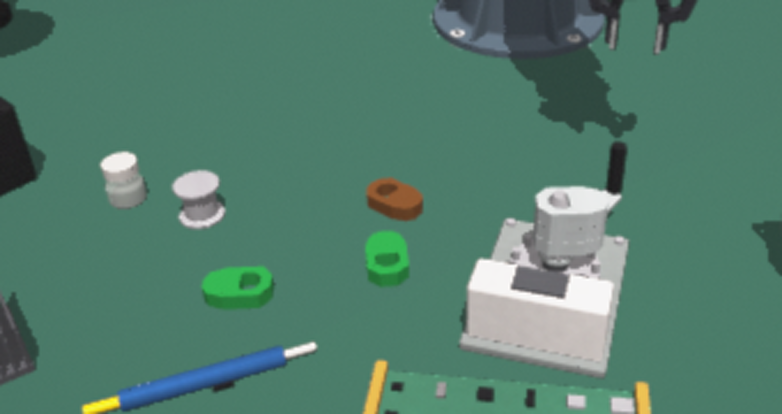

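```bash
python3 - <<'E'
from h import *
im=cams.get_image("top")
f=lambda x,y:[x/4+59.6,y/4+119.6]
t=plane(im,f(575,180),108)[0];n=plane(im,f(499,190),100)[0];d=n-t
print(t.round(1),n.round(1),np.hypot(*d[:2]).round(1),"nose heading",np.degrees(np.arctan2(d[1],d[0])).round(1),"handle",plane(im,f(480,355),100).round(1))
h=np.radians(100.5);c=(627,69)
c2=t[:2];draw(im,None,[camtop(c2,h,100),camtop(c2,h,46)],"k2",(165,130,240,215),8)
E
```

```text
[626.5  67.6 108. ] [622.3 116.3 100. ] 48.9 nose heading 94.9 handle [[517.9 128.2 100. ]]
```

View pics/k2.png

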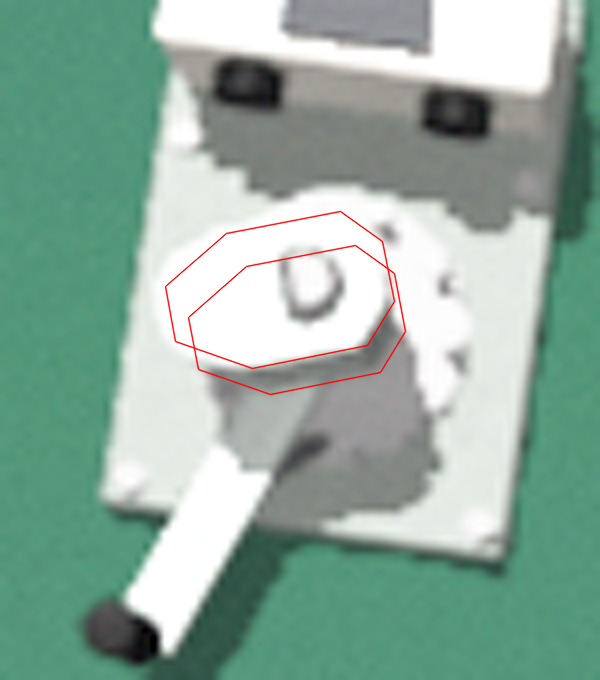

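```bash
python3 -c "
from plant import job
print(job.finish_job())"
```

```text
the job is handed in; nothing more can be done
None
```

The job is handed in at about 55 s of the 210 s allowed, with no verdict reported. All three aluminium cams are on the shaft, the basket hangs on the hook, and the feed had three full strokes. I pushed each stroke to the end stop (about 14 N) and let the lever come back to rest before the next.

**Cams:** before the strokes, the stack matched the seated model, with its top at 100 mm and the bore around the shaft. It still looked level and in place at the end.

**Basket:** it hangs by the middle of its bar on the rod.

**Feed and lever:** the handle is back at its rest position within about 3 mm. The overlay with the nose at 100.5° (three notches on from about -7.5°) fits the last picture. A single rough pixel reading gave 95°, or 1.79 rad of turn against 1.885, which is still inside the 0.15 tolerance.

**Bystanders and gripper:** the solder spool and the flux jar look untouched. The gripper is empty and clear of everything.

No check failed. The only disagreement was that 5° in the nose heading.

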